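# Open the grinder guard to the mark and dock the tool rest

### The arm

A 6-joint arm with a two-finger parallel gripper is mounted at the origin on the work surface. World frame = base frame: x ahead of the robot, y to its left, z up, the work surface at z = 0. Lengths are in m, angles in rad, forces in N, time in s.
With the tool pointing down it reaches from about 0.35 to 0.775 m from the base axis. Payload 7.3 kg.
Tool frame: the origin (TCP) lies midway between the tips of the shut fingers; the grasp point (between the pads) lies 19 mm behind it; z points along the fingers, y is the direction in which the jaws open and shut (so a half turn about z gives the same grasp; the last joint's range is limited). The gripper opens to 92 mm and grips with 3 to 60 N. Pads are 19 mm wide; open, the fingers measure 130 mm over their backs; the gripper's body (75 mm by 190 mm) begins 47 mm behind the grasp point.
Start: joints at [-1.256, 0.342, 1.524, -0, 1.275, -0.146], TCP at [0.233, -0.47, 0.227] pointing down, gripper open.
Joint ranges: [-2.53, 2.53], [-0.77, 2.02], [0.04, 2.7], [-1, 4.14], [0.28, 2.66], [-3.11, 3.11]. Speed limits (rad/s): [2.57, 2.57, 3.14, 3.14, 3.14, 3.14].

### API

Orientations are given as [roll, pitch, yaw] about the fixed x, y, z axes, in that order (R = Rz(yaw) Ry(pitch) Rx(roll)).
In Python, from cell import robot, imaging gives the robot as it stands. The module is installed in compiled form; this text tells all that it offers.
- The arm moves only by the tool send_rows, never from a script. Its argument "plan" is a list of rows, each a list of 3 entries, a list of its own where there are three numbers: the shift along the world's x, y, z in m, then the turn, a rotation vector about the world's x, y, z in rad, then the closure in counts, from 0 (fully open) to 255 (shut). A call has 1 to 20 rows; each row shifts and turns the commanded pose from where the row before left it; what a row does not reach is not made up. A row lasts 1/10 s, in which the tool goes at most 50 mm and 8.59 degrees, less where a joint would pass 70% of its speed; a pose out of reach is approached as far as the arm can. A call is refused whole if a number of a shift passes 0.05 or a number of a turn 0.15, either way. A call with a gripper value outside its range is refused whole. The fingers move at their own pace and stop on an object; "newtons" is the grip in N (left out, the last holds). Time passes only in rows, so rows that do not move let the fingers close. It gives the time, the measured TCP pose, the force and the opening at its end, in the units of the state.
- robot.observe(): the state, without advancing time (a new reading comes with each control period).
- imaging.read_camera(name): name is "scene" or "top"; returns a dict with "pixels" (420x560x3 uint8, red, green, blue), "fx", "fy", "cx", "cy" (pixels), "world_from_camera" (4x4, takes a point from camera to world coordinates). Camera axes: x right, y down, z forward; pixel columns grow to the right and rows downward; lengths in m; the calibration is good to about 2 mm. A picture is of the moment at which its call begins. There is no depth.
- robot.hand_in(): hands the job in, once; it reports no verdict.
The state is a dict: "time": time; "qpos": joint angles; "qvel": joint speeds; "joint_efforts": joint torques, N m; "tool_pos": TCP position; "tool_rot": TCP orientation; "contact_force": force on the tool from outside, world axes, zero at the start; "torque": the same for the moment, N m; "opening": finger opening in m.
Only numpy, scipy, OpenCV 4.12 (cv2) and the standard library are available. Lean on these libraries where they do the work, as an engineer would, in place of code of your own. Each camera call takes 0.05 s, during which the arm holds its last target.

### The job

Raise the clear guard sash in front of the flat-stone grinder until the underside of its lip is level with the pointer of the clip on the post, and leave it standing there. Then slide the tool rest under it, uprights first, between the guide strips, fully home against the stop, without running it into the sash. Do not tip the rest, and leave the bottle, dressing block and tin where they are.

Things in the scene. Friction and masses are not known exactly. Their poses are not given: they have to be found in the camera images.
- station: Fixed guard frame with the orange flat-stone grinder behind it. Origin on the bench under the sash's middle plane; x squarely through the guard to the grinder, y left, z up. Aluminium posts 40 x 30 mm, 460 mm tall, at y = +-195 mm, a header over them at 460 to 482 mm; bench clear between the posts but for low guide strips. Grinder from x = 85 mm on, 108 mm high.
- sash: Clear sash, aluminium frame 185 mm tall, slides straight up between the posts. Flat lip along its bottom, robot's side: 350 wide (y), 25 deep, 8 mm thick. Origin: middle of the lip's front lower edge; axes as the station's; frame face at x = 25 mm. 75 to 110 mm above the bench at first, 250 at most. Spring-balanced: a push up of about 4 N moves it, friction holds it where left.
- mark_tip (a point): Tip of the steel pointer (12 mm deep, 4 mm thick) of the dark clip on the left post, robot's side. The height mark: its z is the height that the underside of the lip (the sash origin) must reach, 165 to 215 mm above the bench.
- dock (a point): Point on the bench where the rest's origin lies when fully home; axes as the station's, 45 mm on the robot's side of the station's origin. Steel guides 14 mm high leave a straight channel 98 mm wide from x = 25 to 100 mm of this point; flared mouth from x = -15 mm (there about 125 mm wide). Stop bar, 14 mm high, at x = 100 mm.
- rest: Tool rest, loose on the bench, 0.5 to 1 kg: steel plate 200 x 90 x 12 mm (x, y, z), black grip bar near its rear, and at x = +75 mm two chrome uprights with a cross bar 110 mm wide and two black knobs; 135 mm tall in all. Origin: centre of the plate's underside; x points to its front end, which goes first under the sash; z up.
- rest_grip (a point): Centre of the rest's black grip bar, 44 x 16 x 48 mm (x, y, z; thin sideways), 80 mm behind the rest's origin and 36 mm above the bench; top of the bar at 60 mm, base plate's top at 12 mm. Axes as the rest's.
- bottle: Bystander: upright white bottle, 66 mm across, 190 mm tall; origin at the centre of its underside.
- dresser: Bystander: grey stone-dressing block 60 x 42 x 30 mm, on the bench beside the guides, just behind the sash; origin at the centre of its underside.
- tin: Bystander: flat aluminium tin, 70 mm across, 32 mm tall, on the bench on the other side of the guides, just behind the sash; origin at the centre of its underside.
There are look-alikes about, which are no part of the job. What is meant by the rest is not brown or purple, and is the larger of those in its own colour.

How it is judged:
By the outcome, as a careful person would: the job done as asked, in the order asked, and still so for the second after the job is handed in, with the robot touching nothing.
It also fails if it takes over 59 s, if anything falls off the work surface, if the arm or the gripper's body presses on something with over 40 N, if the wrist force passes 120 N, or if a joint passes its speed limit or range.

## Working session

There is one attempt and no reset: what is moved stays moved. The work goes in short steps, Python scripts to look and compute and a tool call to move; the robot and the scene stay as the last step left them, time stands still between calls to the robot, and variables do not carry over. Pictures are saved under pics/ and viewed, and the job is handed in when it is done.

Besides the shell and the picture viewer there is one more tool, called after ">>>" in YAML: its name, and indented under it one key for each argument. send_rows: Moves the arm, as the interface text tells. Its arguments: {"type":"object","properties":{"plan":{"type":"array"},"newtons":{"type":"number"}},"required":["plan"]}

```bash
mkdir -p pics
python3 - <<'E'
from cell import robot, imaging
import cv2,pickle
for n in ["scene","top"]:
    d=imaging.read_camera(n); pickle.dump(d,open(n+"0.pkl","wb"))
    cv2.imwrite(f"pics/{n}0.png",cv2.resize(d["pixels"][:,:,::-1],(800,600),interpolation=cv2.INTER_CUBIC))
    print(n,d["fx"],d["fy"],d["cx"],d["cy"]);print(d["world_from_camera"].round(4))
s=robot.observe();print(s)
E
```

```text
scene 379.76660916190934 379.76660916190934 283.90151219781984 207.8983556335844
[[-0.2833  0.906  -0.3145  0.8189]
 [ 0.959   0.2694 -0.0878 -0.0372]
 [ 0.0052 -0.3265 -0.9452  1.0201]
 [ 0.      0.      0.      1.    ]]
top 518.0998842517985 518.0998842517985 281.05260404022727 205.79323252744354
[[-0.0244 -0.9954  0.0923  0.4131]
 [-0.9996  0.0253  0.0092 -0.1347]
 [-0.0115 -0.092  -0.9957  1.3989]
 [ 0.      0.      0.      1.    ]]
{'time': 0.1, 'qpos': array([-1.25596225e+00,  3.42646613e-01,  1.52489617e+00, -7.48995475e-06,
        1.27539879e+00, -1.46028585e-01]), 'qvel': array([-8.81886358e-04, -1.14856120e-06, -7.34431812e-04, -6.98010477e-04,
        1.75836712e-03, -1.42606119e-03]), 'joint_efforts': array([ 2.49306133e-03, -4.32002449e+01, -2.44695014e+01,  7.19764992e-02,
        5.25480928e-02, -3.32218860e-05]), 'tool_pos': array([ 0.23337289, -0.46988625,  0.22612664]), 'tool_rot': array([-3.14025705e+00, -1.89194673e-04,  4.60864721e-01]), 'contact_force': array([ 0.56149091,  0.61695694, -0.34333431]), 'torque': array([0.01072392, 0.00663024, 0.02108839]), 'opening': 0.09177707514479076}
```

View pics/scene0.png

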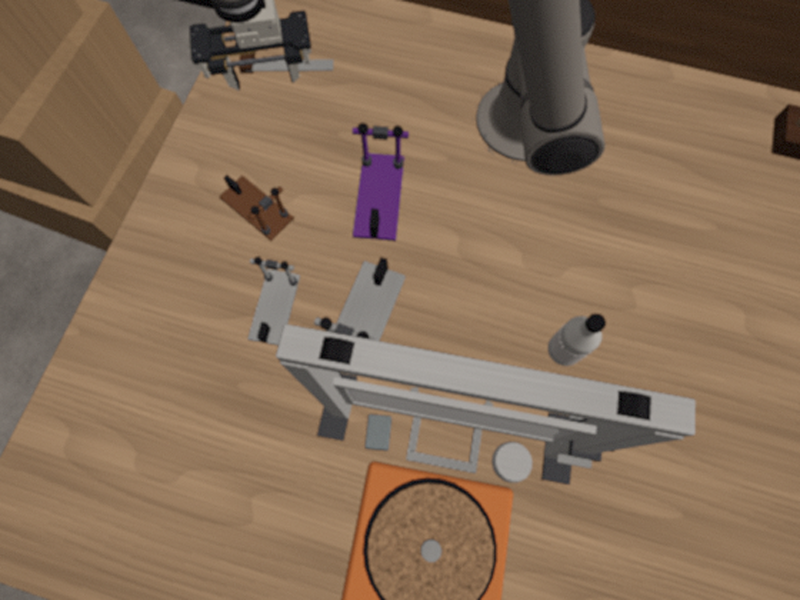

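View pics/top0.png

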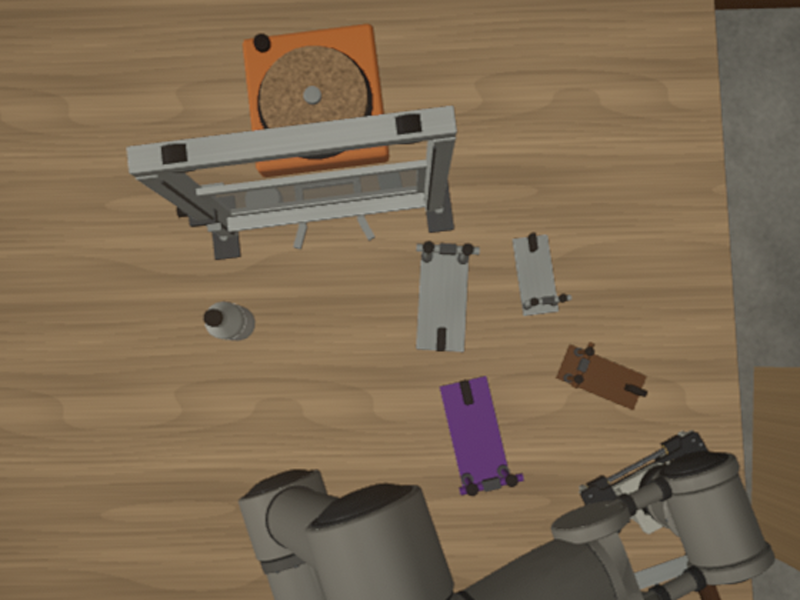

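```bash
cat > h.py <<'E'
import numpy as np,cv2,pickle
from cell import robot, imaging
def grab(n,tag):
    d=imaging.read_camera(n); pickle.dump(d,open(f"{n}{tag}.pkl","wb")); return d
def load(n,tag): return pickle.load(open(f"{n}{tag}.pkl","rb"))
def crop(d,u0,v0,w,h,k,f):
    im=d["pixels"][v0:v0+h,u0:u0+w,::-1]
    im=cv2.resize(im,None,fx=k,fy=k,interpolation=cv2.INTER_CUBIC)
    for i in range(0,w,10):
        cv2.putText(im,str(u0+i),(i*k,8),0,.3,(0,0,255),1) if i%20==0 else 0
        cv2.line(im,(i*k,10),(i*k,14),(0,0,255),1)
    for i in range(0,h,10):
        cv2.putText(im,str(v0+i),(0,i*k+3),0,.3,(0,0,255),1) if i%20==0 else 0
        cv2.line(im,(22,i*k),(26,i*k),(0,0,255),1)
    cv2.imwrite(f,im)
def proj(d,P):
    P=np.atleast_2d(P);T=np.linalg.inv(d["world_from_camera"])
    c=P@T[:3,:3].T+T[:3,3]
    return np.c_[d["fx"]*c[:,0]/c[:,2]+d["cx"],d["fy"]*c[:,1]/c[:,2]+d["cy"]]
def ray(d,u,v):
    T=d["world_from_camera"];r=T[:3,:3]@np.array([(u-d["cx"])/d["fx"],(v-d["cy"])/d["fy"],1]);return T[:3,3],r
def atz(d,u,v,z):
    o,r=ray(d,u,v);return o+r*(z-o[2])/r[2]
E
python3 - <<'E'
from h import *
d=load("scene","0");crop(d,190,220,160,120,5,"pics/s1.png");crop(d,340,220,160,120,5,"pics/s2.png")
d=load("top","0");crop(d,80,70,160,120,5,"pics/t1.png");crop(d,220,60,160,120,5,"pics/t2.png");crop(d,260,150,150,110,5,"pics/t3.png")
E
```

```text
(no output)
```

View pics/s1.png

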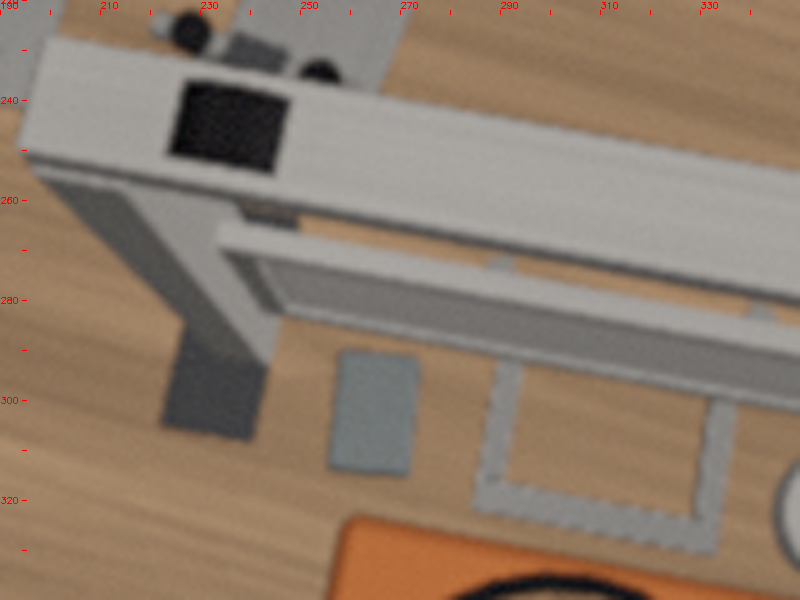

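View pics/s2.png

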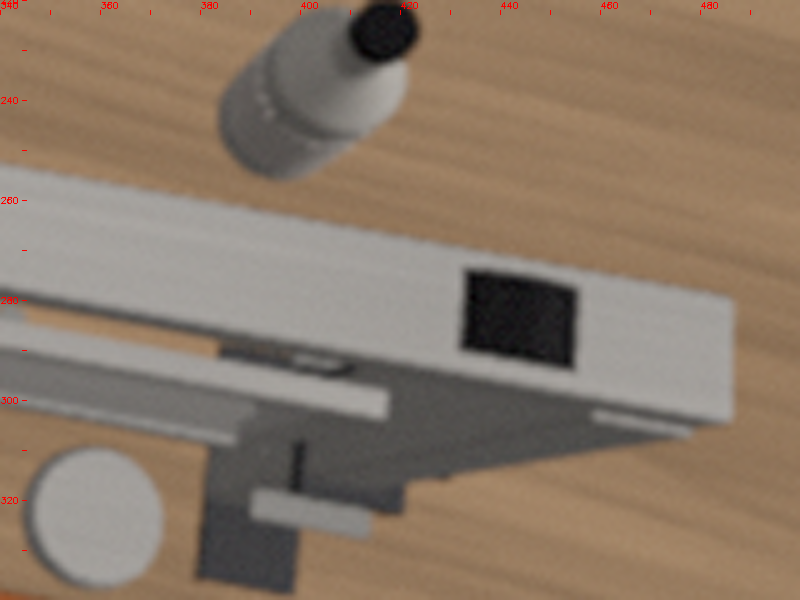

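View pics/t1.png

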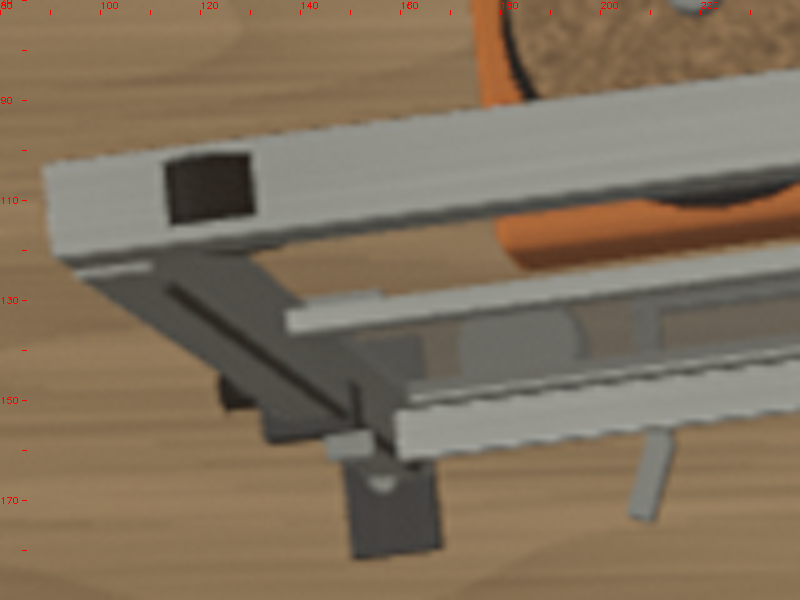

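View pics/t2.png

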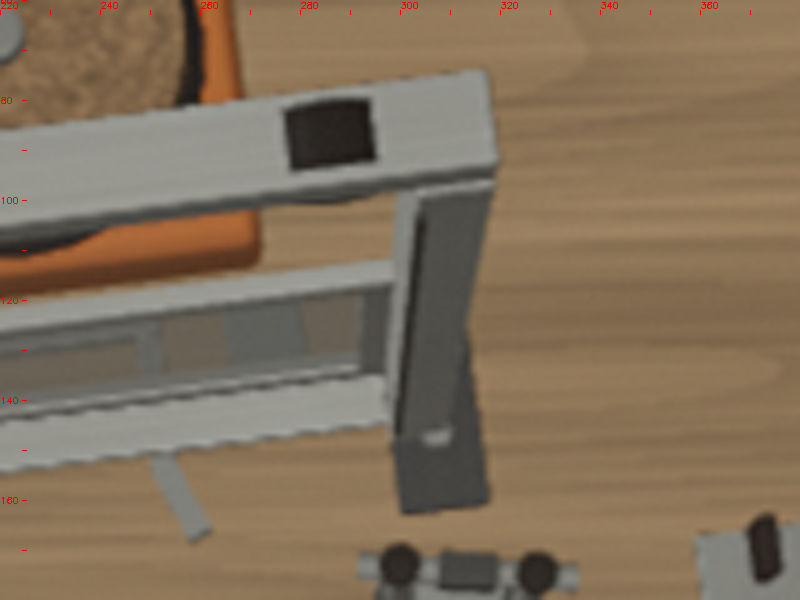

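View pics/t3.png

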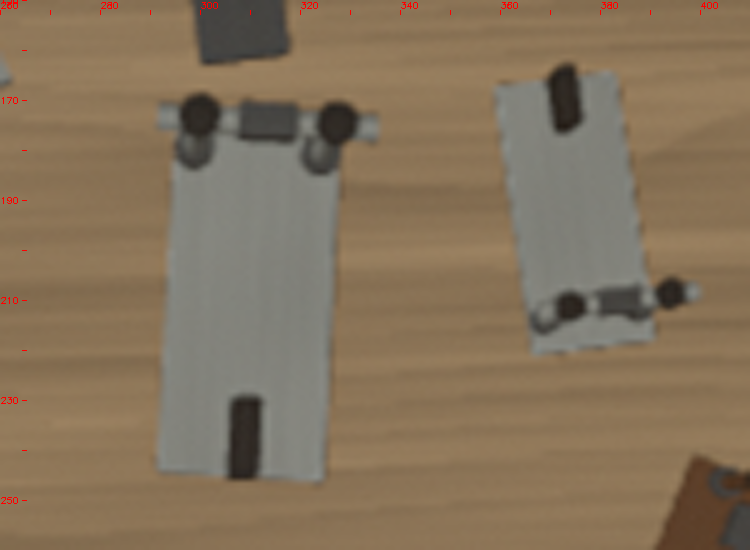

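Run:
```python
from h import *
t=load("top","0");s=load("scene","0")
for p in [(89,103),(91,121),(317,74),(319.5,92)]: print("top",atz(t,*p,.482).round(4))
for p in [(486,304),(486.5,279.5),(194,250),(199,227.5)]: print("scene",atz(s,*p,.482).round(4))
print("rest plate")
for p in [(291,245),(324.5,246)]: print(atz(t,*p,.012).round(4))
for n in [(294.5,178),(327.5,180)]: print(atz(t,*n,.012).round(4))
print("grip top",atz(t,309,229.5,.06).round(4),atz(t,309,242,.06).round(4))
print("small",atz(t,359,168,.01),atz(t,383,165,.01),atz(t,366,220,.01))
# pointer: top & scene
for p in [(145,161),(146,156),(155,156.5),(154,161.5)]: print("ptr top",[atz(t,*p,z).round(4) for z in (.18,.2)])
# feet
for p in [(151,181.5),(168,179)]: print("footL",atz(t,*p,0.).round(4))
for p in [(301,162.5),(318,160)]: print("footR",atz(t,*p,0.).round(4))
```

```text
top [0.6947 0.2183 0.482 ]
top [0.6612 0.2144 0.482 ]
top [ 0.7371 -0.1975  0.482 ]
top [ 0.7034 -0.201   0.482 ]
scene [0.695  0.2204 0.482 ]
scene [0.6609 0.2172 0.482 ]
scene [ 0.7384 -0.1932  0.482 ]
scene [ 0.7047 -0.1982  0.482 ]
rest plate
[ 0.4359 -0.1459  0.012 ]
[ 0.4311 -0.2351  0.012 ]
[ 0.6161 -0.16    0.012 ]
[ 0.6084 -0.2489  0.012 ]
grip top [ 0.4739 -0.193   0.06  ] [ 0.4417 -0.1921  0.06  ]
small [ 0.63916577 -0.33524196  0.01      ] [ 0.64566486 -0.40036416  0.01      ] [ 0.49783994 -0.34858779  0.01      ]
ptr top [array([0.6418, 0.1989, 0.18  ]), array([0.6381, 0.1934, 0.2   ])]
ptr top [array([0.6538, 0.1965, 0.18  ]), array([0.6499, 0.1911, 0.2   ])]
ptr top [array([0.6521, 0.1749, 0.18  ]), array([0.6481, 0.1698, 0.2   ])]
ptr top [array([0.64  , 0.1773, 0.18  ]), array([0.6363, 0.1722, 0.2   ])]
footL [0.6184 0.2317 0.    ]
footL [0.6241 0.1852 0.    ]
footR [ 0.6601 -0.1792  0.    ]
footR [ 0.6658 -0.2258  0.    ]
```

```bash
cat >> h.py <<'E'
def stT(x,y,yaw):
    T=np.eye(4);T[:2,:2]=[[np.cos(yaw),-np.sin(yaw)],[np.sin(yaw),np.cos(yaw)]];T[:2,3]=[x,y];return T
def box(x0,x1,y0,y1,z0,z1):
    return np.array([[x,y,z] for x in(x0,x1) for y in(y0,y1) for z in(z0,z1)],float)
EDG=[(a,b) for a in range(8) for b in range(8) if a<b and bin(a^b).count('1')==1]
def overlay(d,items,u0,v0,w,h,k,f):
    im=cv2.resize(d["pixels"][v0:v0+h,u0:u0+w,::-1],None,fx=k,fy=k,interpolation=cv2.INTER_CUBIC)
    for T,B,c in items:
        P=B@T[:3,:3].T+T[:3,3];q=(proj(d,P)-[u0,v0]+.5)*k
        for a,b in EDG: cv2.line(im,tuple(int(v) for v in q[a]),tuple(int(v) for v in q[b]),c,1,cv2.LINE_AA)
    cv2.imwrite(f,im)
E
python3 - <<'E'
from h import *
t=load("top","0");s=load("scene","0")
T=stT(.699,.0105,.102)
it=[(T,box(-.02,.02,sg*.195-.015,sg*.195+.015,0,.46),(0,255,0)) for sg in(1,-1)]
it.append((T,box(-.017,.017,-.209,.209,.46,.482),(255,0,0)))
# channel
it.append((T,box(-.02,.055,-.049,.049,0,.014),(255,255,0)))
it.append((T,box(.055,.056,-.049,.049,0,.014),(0,0,255)))
it.append((T,box(.085,.086,-.1,.1,0,.108),(0,0,255)))
overlay(t,it,80,60,250,130,3,"pics/ot.png");overlay(s,it,180,210,320,135,2,"pics/os.png")
overlay(s,it,340,220,160,120,5,"pics/os2.png")
E
```

```text
(no output)
```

View pics/ot.png

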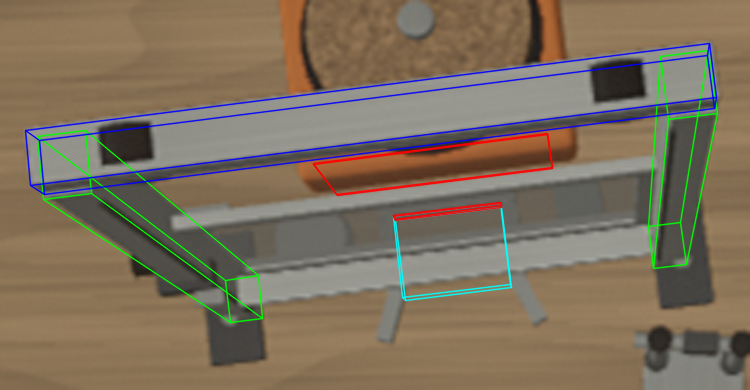

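View pics/os.png

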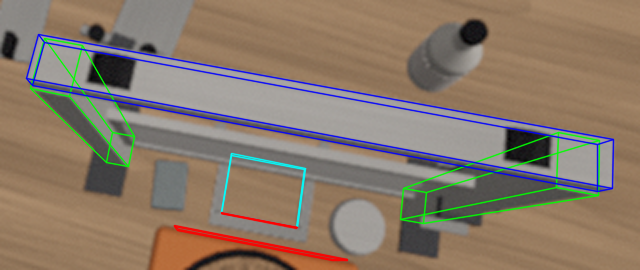

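View pics/os2.png

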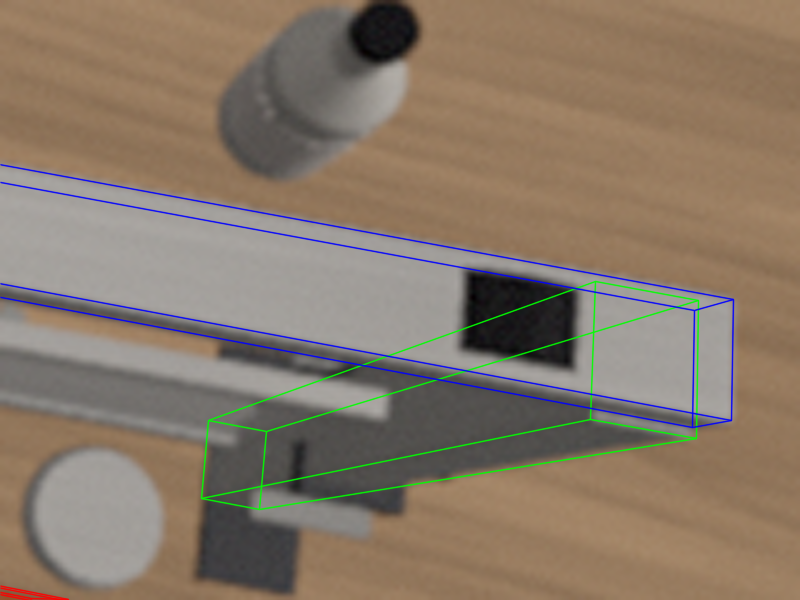

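Run:
```python
from h import *
t=load("top","0")
im=t["pixels"].copy();
d=dict(t);d["pixels"]=np.clip((im.astype(float)-20)*1.7,0,255).astype(np.uint8)
crop(d,110,118,64,70,11,"pics/t4.png")
```

```text
(no output)
```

View pics/t4.png

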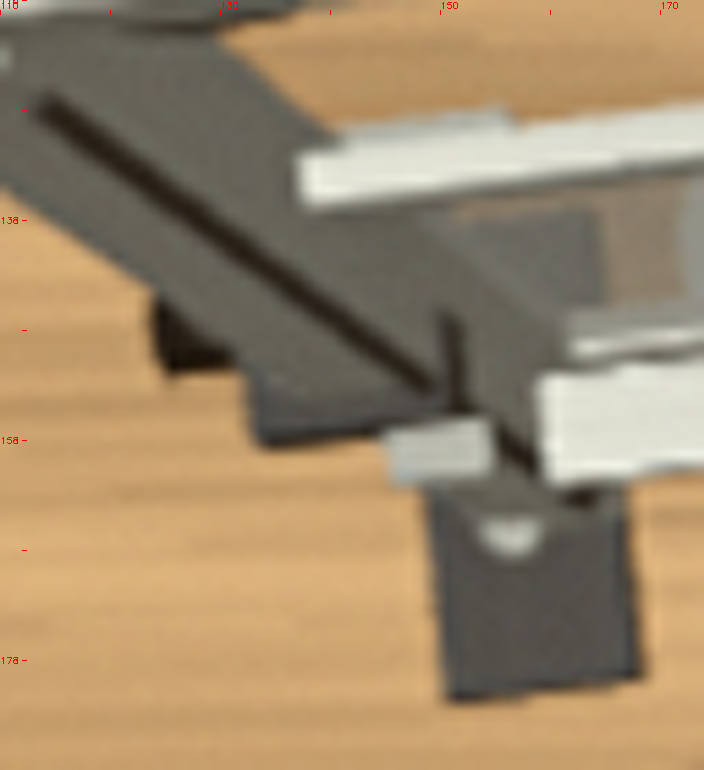

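Run:
```python
from h import *
t=load("top","0");s=load("scene","0")
b=atz(t,156,167,.01);print("bolt",b,proj(s,b))
for z in (.165,.18,.19,.2,.215):
    for p in [(145,156.5),(155,156.5),(154.5,161),(145.5,161)]:
        P=atz(t,*p,z);print(z,P.round(4),(np.linalg.inv(stT(.699,.0105,.102))@np.r_[P,1])[:3].round(4),proj(s,P).round(1))
d=dict(s);d["pixels"]=np.clip((s["pixels"].astype(float)-20)*1.7,0,255).astype(np.uint8)
crop(d,370,280,64,56,12,"pics/s4.png")
```

```text
bolt [0.65638541 0.21543238 0.01      ] [[393.17212746 304.65309364]]
0.165 [0.6556 0.203  0.165 ] [-0.0235  0.1959  0.165 ] [[407.1 296.7]]
0.165 [0.655  0.1787 0.165 ] [-0.0266  0.1718  0.165 ] [[396.4 293.2]]
0.165 [0.644 0.18  0.165] [-0.0374  0.1742  0.165 ] [[397.9 288.5]]
0.165 [0.6446 0.2018 0.165 ] [-0.0347  0.1958  0.165 ] [[407.5 291.6]]
0.18 [0.6527 0.1989 0.18  ] [-0.0269  0.1921  0.18  ] [[407.7 294.1]]
0.18 [0.6521 0.1749 0.18  ] [-0.0299  0.1683  0.18  ] [[396.9 290.6]]
0.18 [0.6412 0.1761 0.18  ] [-0.0406  0.1707  0.18  ] [[398.4 285.9]]
0.18 [0.6418 0.1977 0.18  ] [-0.0379  0.192   0.18  ] [[408. 289.]]
0.19 [0.6507 0.1962 0.19  ] [-0.0291  0.1896  0.19  ] [[408.  292.3]]
0.19 [0.6501 0.1724 0.19  ] [-0.0322  0.166   0.19  ] [[397.2 288.8]]
0.19 [0.6393 0.1736 0.19  ] [-0.0428  0.1683  0.19  ] [[398.7 284.1]]
0.19 [0.6399 0.195  0.19  ] [-0.04    0.1895  0.19  ] [[408.4 287.2]]
0.2 [0.6488 0.1934 0.2   ] [-0.0313  0.1871  0.2   ] [[408.4 290.5]]
0.2 [0.6481 0.1698 0.2   ] [-0.0344  0.1637  0.2   ] [[397.6 287. ]]
0.2 [0.6375 0.171  0.2   ] [-0.0449  0.166   0.2   ] [[399.1 282.3]]
0.2 [0.638  0.1922 0.2   ] [-0.0422  0.187   0.2   ] [[408.8 285.4]]
0.215 [0.6458 0.1893 0.215 ] [-0.0347  0.1833  0.215 ] [[409.  287.7]]
0.215 [0.6452 0.166  0.215 ] [-0.0377  0.1602  0.215 ] [[398.1 284.2]]
0.215 [0.6347 0.1672 0.215 ] [-0.0481  0.1624  0.215 ] [[399.6 279.5]]
0.215 [0.6352 0.1881 0.215 ] [-0.0454  0.1832  0.215 ] [[409.4 282.6]]
```

View pics/s4.png

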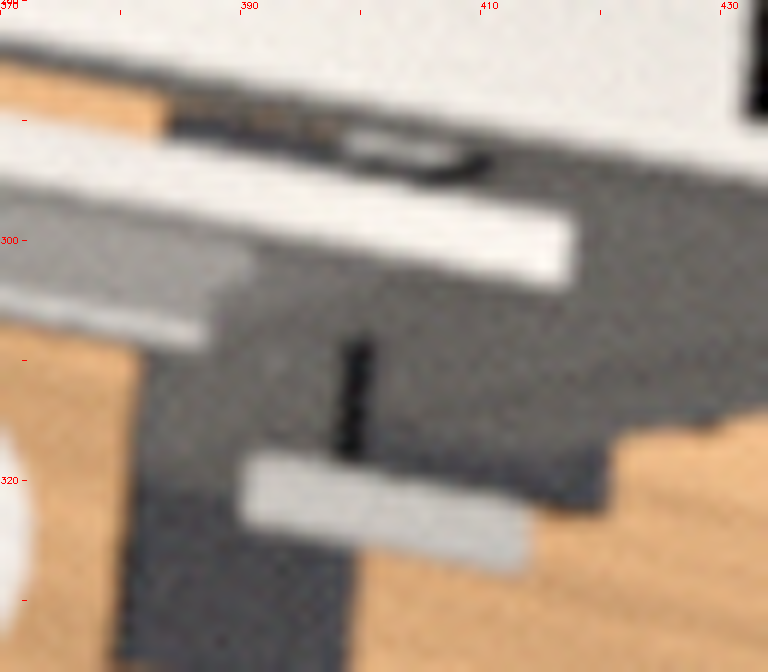

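Run:
```python
from h import *
t=load("top","0");s=load("scene","0")
def st(d): 
    e=dict(d);e["pixels"]=np.clip((d["pixels"].astype(float)-40)*1.8,0,255).astype(np.uint8);return e
crop(st(t),196,112,66,66,12,"pics/t5.png")
crop(st(s),280,285,66,50,12,"pics/s5.png")
g=s["pixels"].mean(2).round().astype(int)
print("scene rows 286-298, cols 396-410");print(g[286:299,396:411])
g=t["pixels"].mean(2).round().astype(int)
print("top rows 152-165, cols 142-160");print(g[152:166,142:161])
```

```text
scene rows 286-298, cols 396-410
[[158 160 161 163 159 160 159 159 159 158 159 159 158 158 160]
 [140 145 149 153 153 157 157 160 159 159 158 160 160 159 157]
 [105 112 116 122 127 134 144 147 150 151 153 156 160 160 160]
 [ 80  82  81  85  93 101 110 113 117 126 131 142 146 149 151]
 [ 78  81  79  86  88  87  82  85  84  91  98 107 114 118 123]
 [ 69  73  87 106 113 110 103  94  88  89  89  87  81  82  88]
 [ 62  65  79 100 108 108 107 107 108 113 107  97  81  70  70]
 [ 81  75  79  79  74  71  81  87  92 101  97  86  65  49  49]
 [133 123 112  95  84  77  76  73  66  61  53  49  46  48  59]
 [154 152 149 143 139 135 129 119  97  82  77  77  78  75  74]
 [161 160 161 160 161 160 156 151 145 140 137 133 128 115 106]
 [163 162 164 163 163 162 163 162 162 162 160 157 155 149 145]
 [159 161 161 161 164 163 164 162 162 163 164 164 163 162 163]]
top rows 152-165, cols 142-160
[[ 76  77  75  67  54  41  43  56  56  44  62  79  79  78  77  77  85 120
  142]
 [ 72  71  71  67  62  55  47  53  56  46  61  78  78  77  76  76  97 136
  154]
 [ 67  66  68  66  67  65  61  63  58  42  52  69  77 
[... 218 characters left out ...]
 120 123 125 130 124  94  49  55  69  78 122
  151]
 [101 106 109 118 127 128 128 128 128 127 128 127 104  51  41  51  68 127
  158]
 [117 118 119 123 127 126 127 127 127 127 129 129 109  64  46  39  50 109
  148]
 [117 116 116 122 126 127 126 127 127 127 129 124 102  73  67  54  48 102
  146]
 [112 111 110 113 116 112 106 101  98  98  95  93  84  77  77  72  63  90
  127]
 [109 109 108 106 108 102  84  78  81  76  75  76  77  77  77  77  74  76
   83]
 [115 115 115 114 114 110  87  69  69  72  74  72  76  76  76  75  76  75
   69]
 [117 117 117 118 118 110  86  64  65  68  76  77  77  77  76  78  78  77
   76]
 [117 117 116 116 117 113  92  67  65  65  70  82  98 103 102 108 101  85
   76]]
```

View pics/t5.png

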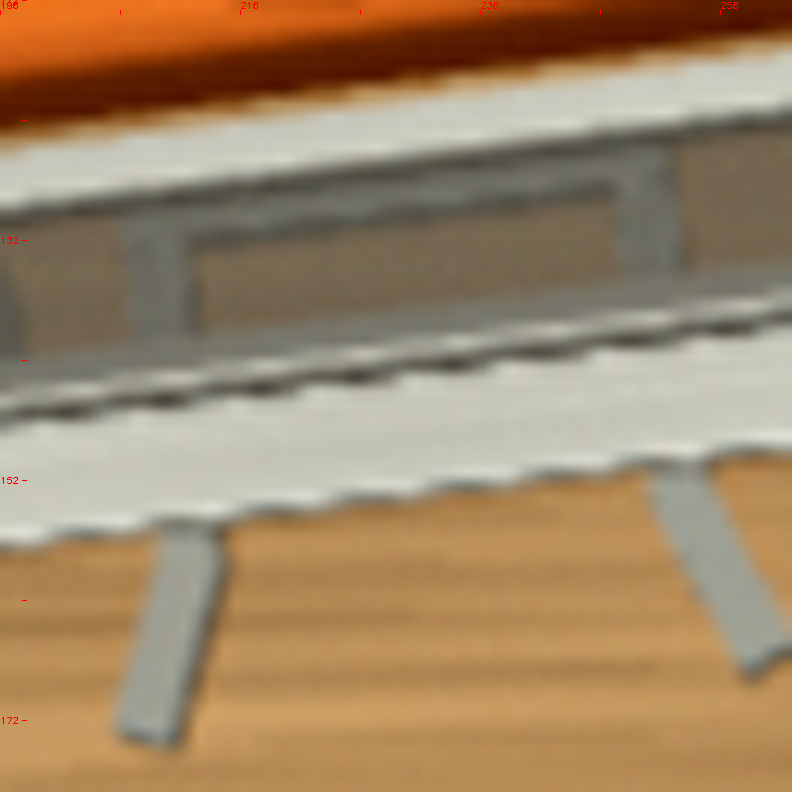

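View pics/s5.png

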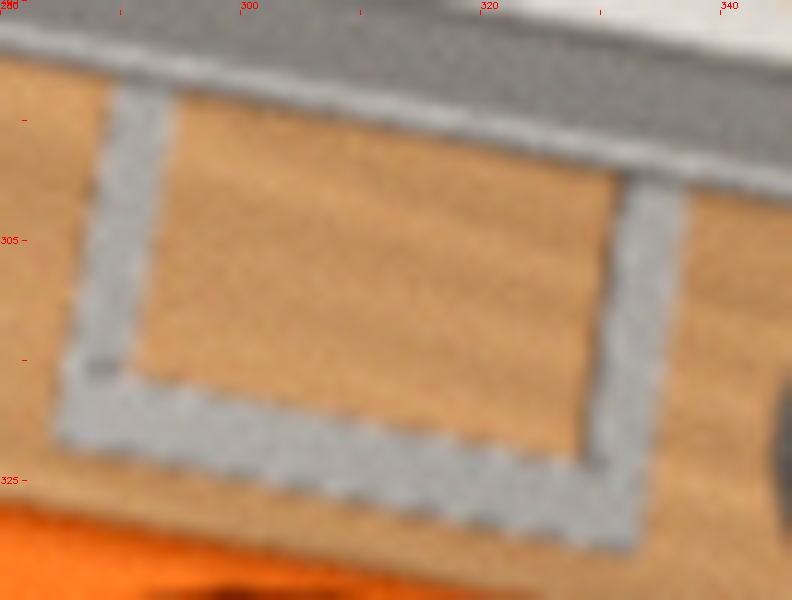

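Run:
```python
from h import *
s=load("scene","0")
crop(s,235,170,70,50,11,"pics/s6.png")
```

```text
(no output)
```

View pics/s6.png

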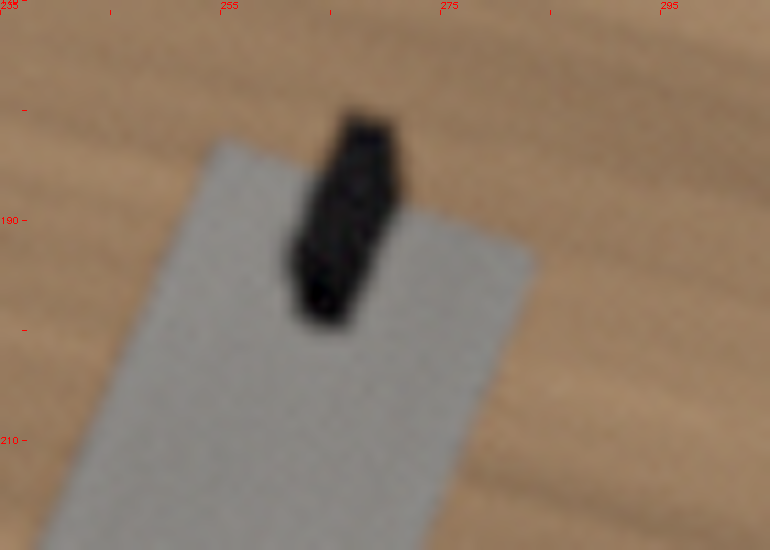

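```bash
cat > ba.py <<'E'
from h import *
from scipy.optimize import least_squares
from scipy.spatial.transform import Rotation as R
t=load("top","0");s=load("scene","0")
H=.482
pts=[("hLf",H,(89,103),(486,304)),("hLn",H,(91,121),(486.5,279.5)),("hRf",H,(317,74),(194,250)),("hRn",H,(319.5,92),(199,227.5)),
("sL",.014,(212,131.4),(330,323.3)),("sR",.014,(247.2,127),(290.8,316.5)),
("rL",.012,(291,245),(283.8,193)),("rR",.012,(324.5,246),(255.2,182.5)),
("ptr",None,(152.0+.5,155.6+.5),None)]
def cam(d,c):
    e=dict(d);W=d["world_from_camera"].copy();W[:3,:3]=R.from_rotvec(c[:3]).as_matrix()@W[:3,:3];W[:3,3]+=c[3:];e["world_from_camera"]=W;return e
n=8
x0=[]
for p in pts[:8]: x0+=list(atz(t,*p[2],p[1])[:2])
x0+=[.652,.18,.18]
x0=np.r_[x0,np.zeros(12)]
# pointer rear edge in scene as line through (400,292.5)-(407,293.6), tip u 398.2
def res(x,full=False):
    ct=cam(t,x[-12:-6]);cs=cam(s,x[-6:]);r=[]
    for i,p in enumerate(pts[:8]):
        P=[x[2*i],x[2*i+1],p[1]]
        r+=list((proj(ct,P)[0]-np.array(p[2])+.5)/.4);r+=list((proj(cs,P)[0]-np.array(p[3])+.5)/.4)
    P=x[16:19]; q=proj(ct,P)[0]; 
    r+=list((q-[152,155.6])/.3)
    q=proj(cs,P)[0]; r.append((q[1]-(292.5+(q[0]-400)*.22))/.3)
    c=x[-12:].reshape(2,6); r+=list((c[:,:3]/.0015).ravel())+list((c[:,3:]/.0015).ravel())
    return np.array(r)
S=least_squares(res,x0)
x=S.x;C=np.linalg.inv(S.jac.T@S.jac)
print("cost",S.cost);print("ptr",x[16:19].round(4),"sd",np.sqrt(np.diag(C))[16:19].round(4))
print(x[-12:].round(4));
for i in range(8): print(pts[i][0],x[2*i:2*i+2].round(4))
print(res(x)[:32].round(1))
m=x[:8].reshape(4,2).mean(0); d=(x[0:2]+x[2:4]-x[4:6]-x[6:8])/2; print("hdr centre",m,"yaw",np.arctan2(-d[0],d[1]),np.hypot(*d))
m2=(x[8:10]+x[10:12])/2; print("stop mid",m2,"yaw",np.arctan2(-(x[8]-x[10]),x[9]-x[11]),np.hypot(*(x[8:10]-x[10:12])))
np.save("cc.npy",x[-12:])
E
python3 ba.py
```

```text
cost 8.913886377567545
ptr [0.6539 0.1839 0.1769] sd [0.0016 0.0019 0.0029]
[ 0.0003  0.0005  0.0015 -0.      0.0002 -0.0002 -0.0004 -0.0002 -0.0014
  0.     -0.0002  0.0005]
hLf [0.6947 0.2198]
hLn [0.6609 0.2163]
hRf [ 0.7376 -0.195 ]
hRn [ 0.7039 -0.1994]
sL [0.7487 0.0656]
sR [ 0.7597 -0.0326]
rL [ 0.4378 -0.1448]
rR [ 0.4318 -0.2334]
[ 0.5 -0.3  0.4 -0.2 -0.2  0.3 -0.2  0.2 -0.7 -0.1 -0.5 -0.3  0.5 -0.1
  0.4  0.1 -1.7  1.3 -1.9  0.7  0.2  0.1  0.2  0.2  0.8 -1.1  1.2 -1.
  0.3  0.1  0.3  0.2]
hdr centre [0.69929662 0.0104042 ] yaw 0.10312055198926508 0.41750020603233967
stop mid [0.75421566 0.01649501] yaw 0.11143956990777695 0.09889051985454628
```

Run:
```python
from h import *
t=load("top","0")
e=dict(t);e["pixels"]=np.clip((t["pixels"].astype(float)-30)*1.7,0,255).astype(np.uint8)
a=dict(e);crop(a,150,138,30,30,12,"pics/a.png");crop(a,282,128,30,30,12,"pics/b.png")
im=np.hstack([cv2.imread("pics/a.png"),cv2.imread("pics/b.png")]);cv2.imwrite("pics/ab.png",im)
```

```text
(no output)
```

View pics/ab.png

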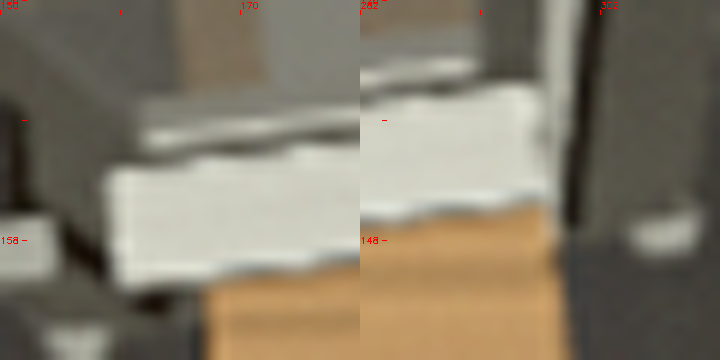

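```bash
cat >> h.py <<'E'
def cams(tag):
    from scipy.spatial.transform import Rotation as R
    c=np.load("cc.npy");o=[]
    for n,k in (("top",c[:6]),("scene",c[6:])):
        d=load(n,tag);W=d["world_from_camera"].copy();W[:3,:3]=R.from_rotvec(k[:3]).as_matrix()@W[:3,:3];W[:3,3]+=k[3:];d["world_from_camera"]=W;o.append(d)
    return o
ST=stT(.6993,.0104,.104)
def tost(P): return (np.linalg.inv(ST)@np.r_[P,1])[:3]
E
python3 - <<'E'
from h import *
t,s=cams("0")
for z in (.08,.09,.1,.11,.12):
    a=atz(t,159.3,161.3,z);b=atz(t,296.9,144.4,z);print(z,np.linalg.norm(a-b).round(4),tost(a).round(4),tost(b).round(4))
print("ptr",[tost(atz(t,152,155.6,z)).round(4) for z in (.17,.177,.185)],tost(atz(t,154.4,158,.177)))
g=lambda u,v,z:atz(t,u-.5,v-.5,z).round(4)
print("grip",g(309,229.5,.06),g(309,245,.06)); 
print("plate",[g(*p,.012) for p in [(291,245),(324.5,246),(294.5,178),(327.5,180)]])
print("bottle cap top", g(149.5,222.5,.19))
print("knobs",g(299.5,172.5,.13),g(327,174,.13))
E
```

```text
0.08 0.3582 [-0.0228  0.1832  0.08  ] [-0.0247 -0.175   0.08  ]
0.09 0.3555 [-0.0249  0.1809  0.09  ] [-0.0268 -0.1745  0.09  ]
0.1 0.3528 [-0.027   0.1787  0.1   ] [-0.0289 -0.1741  0.1   ]
0.11 0.35 [-0.0291  0.1764  0.11  ] [-0.031  -0.1736  0.11  ]
0.12 0.3473 [-0.0312  0.1741  0.12  ] [-0.033  -0.1732  0.12  ]
ptr [array([-0.0256,  0.1789,  0.17  ]), array([-0.0272,  0.1772,  0.177 ]), array([-0.0289,  0.1753,  0.185 ])] [-0.0336987   0.17211605  0.177     ]
grip [ 0.4746 -0.191   0.06  ] [ 0.4347 -0.1898  0.06  ]
plate [array([ 0.4366, -0.1438,  0.012 ]), array([ 0.4319, -0.2331,  0.012 ]), array([ 0.6168, -0.1577,  0.012 ]), array([ 0.6092, -0.2465,  0.012 ])]
bottle cap top [0.4938 0.1875 0.19  ]
knobs [ 0.6129 -0.1684  0.13  ] [ 0.6075 -0.2362  0.13  ]
```

>>> send_rows:
  plan:
    - [[0.0233,0.0333,0.006],[0,0,-0.0255],255]
    - [[0.0233,0.0333,0.006],[0,0,-0.0255],255]
    - [[0.0233,0.0333,0.006],[0,0,-0.0255],255]
    - [[0.0233,0.0333,0.006],[0,0,-0.0255],255]
    - [[0.0233,0.0333,0.006],[0,0,-0.0255],255]
    - [[0.0233,0.0333,0.006],[0,0,-0.0255],255]
    - [[0.0233,0.0333,0.006],[0,0,-0.0255],255]
    - [[0.0233,0.0333,0],[0,0,-0.0255],255]
    - [[0.0233,0.0333,0],[0,0,-0.0255],255]
    - [[0.0233,0.0333,0],[0,0,-0.0255],255]
    - [[0.0233,0.0333,0],[0,0,-0.0255],255]
    - [[0.0233,0.0333,0],[0,0,-0.0255],255]
    - [[0.0233,0.0333,0],[0,0,-0.0255],255]
    - [[0.0233,0.0333,0],[0,0,-0.0255],255]
  newtons: 20

```text
time: 1.5
tool_pos: [0.5602, -0.0025, 0.2683]
tool_rot: [3.142, 0.001, 0.103]
contact_force: [0.8, -0.6, 0.5]
opening: 0.0005
```

```bash
python3 -c "
from cell import robot
s=robot.observe();print(s['time'],s['qpos'].round(3),s['tool_pos'].round(4),s['tool_rot'].round(3),s['contact_force'].round(1))"
```

```text
1.5 [-0.141  0.38   1.351 -0.     1.411  1.327] [ 0.5602 -0.0025  0.2683] [3.142e+00 1.000e-03 1.030e-01] [ 0.8 -0.6  0.5]
```

>>> send_rows:
  plan:
    - [[0.005,0,0],[0.0148,-0.142,0],255]
    - [[0.005,0,0],[0.0148,-0.142,0],255]
    - [[0.005,0,0],[0.0148,-0.142,0],255]
    - [[0.005,0,0],[0.0148,-0.142,0],255]
    - [[0.005,0,0],[0.0148,-0.142,0],255]
    - [[0.005,0,0],[0.0148,-0.142,0],255]
    - [[0.005,0,0],[0.0148,-0.142,0],255]

```text
time: 2.2
tool_pos: [0.5905, 0.0097, 0.2691]
tool_rot: [-3.105, -0.823, 0.114]
contact_force: [-0.2, 1.8, 0.2]
opening: 0.0002
```

```bash
cat > o.py <<'E'
from cell import robot
s=robot.observe();print(s['time'],s['qpos'].round(3),s['tool_pos'].round(4),s['tool_rot'].round(3),s['contact_force'].round(1))
E
python3 o.py
```

```text
2.2 [-0.292  0.111  2.019  0.958  0.406  0.365] [0.5905 0.0097 0.2691] [-3.105 -0.823  0.114] [-0.2  1.8  0.2]
```

>>> send_rows:
  plan:
    - [[0,0,0],[0.0148,-0.142,0],255]
    - [[0,0,0],[0.0148,-0.142,0],255]
    - [[0,0,0],[0,0,0],255]

```text
time: 2.5
tool_pos: [0.5899, 0.0219, 0.2661]
tool_rot: [-3.065, -0.911, 0.115]
contact_force: [0.3, 0.2, -0.9]
opening: 0.0005
```

```bash
python3 o.py
```

```text
2.5 [-0.313  0.12   2.094  1.376  0.416 -0.068] [0.5899 0.0219 0.2661] [-3.065 -0.911  0.115] [ 0.3  0.2 -0.9]
```

>>> send_rows:
  plan:
    - [[0,-0.002,0],[0.015,-0.14,0],255]
    - [[0,-0.002,0],[0.015,-0.14,0],255]
    - [[0,-0.002,0],[0.015,-0.14,0],255]
    - [[0,-0.002,0],[0.015,-0.14,0],255]
    - [[0,0,0],[0,0,0],255]

```text
time: 3.0
tool_pos: [0.5865, 0.0399, 0.2565]
tool_rot: [-2.965, -1.168, 0.089]
contact_force: [-1.0, -0.0, -0.5]
opening: 0.0003
```

```bash
python3 o.py
```

```text
3.0 [-0.386  0.231  2.294  2.144  0.747 -0.941] [0.5865 0.0399 0.2565] [-2.965 -1.168  0.089] [-1.  -0.  -0.5]
```

```bash
cat > g.py <<'E'
import numpy as np,sys
from cell import robot
from scipy.spatial.transform import Rotation as R
def horiz(yaw=.104,elev=0.0):
    z=np.array([np.cos(yaw)*np.cos(elev),np.sin(yaw)*np.cos(elev),np.sin(elev)]);y=np.array([np.sin(yaw),-np.cos(yaw),0]);x=np.cross(y,z)
    return R.from_matrix(np.c_[x,y,z])
def down(yaw):
    return R.from_euler('xyz',[np.pi,0,yaw])
def diff(Rd,pd):
    s=robot.observe();Rc=R.from_euler('xyz',s['tool_rot'])
    v=(Rd*Rc.inv()).as_rotvec();d=np.array(pd)-s['tool_pos']
    print("t",round(s['time'],2),"q",s['qpos'].round(3),"pos",s['tool_pos'].round(4),"rot",s['tool_rot'].round(3),"F",s['contact_force'].round(1))
    print("dpos",d.round(4),"rotvec",v.round(4),np.linalg.norm(v).round(3))
def S(x,y,z=0):  # station -> world
    c,s=np.cos(.104),np.sin(.104);return np.array([.6993+c*x-s*y,.0104+s*x+c*y,z])
E
python3 -c "
from g import *
diff(horiz(),S(-.08,0,.16))"
```

```text
t 3.0 q [-0.386  0.231  2.294  2.144  0.747 -0.941] pos [0.5865 0.0399 0.2565] rot [-2.965 -1.168  0.089] F [-1.  -0.  -0.5]
dpos [ 0.0333 -0.0378 -0.0965] rotvec [ 0.0033 -0.4028 -0.1592] 0.433
```

>>> send_rows:
  plan:
    - [[0.0042,-0.0047,-0.012],[0.0004,-0.0503,-0.02],255]
    - [[0.0042,-0.0047,-0.012],[0.0004,-0.0503,-0.02],255]
    - [[0.0042,-0.0047,-0.012],[0.0004,-0.0503,-0.02],255]
    - [[0.0042,-0.0047,-0.012],[0.0004,-0.0503,-0.02],255]
    - [[0.0042,-0.0047,-0.012],[0.0004,-0.0503,-0.02],255]
    - [[0.0042,-0.0047,-0.012],[0.0004,-0.0503,-0.02],255]
    - [[0.0042,-0.0047,-0.012],[0.0004,-0.0503,-0.02],255]
    - [[0.0042,-0.0047,-0.012],[0.0004,-0.0503,-0.02],255]

```text
time: 3.8
tool_pos: [0.6225, 0.0046, 0.1633]
tool_rot: [-0.736, -1.559, -2.294]
contact_force: [0.4, 0.0, 0.3]
opening: 0.0005
```

```bash
python3 -c "
from g import *
diff(horiz(),S(-.08,0,.075))
from h import *
d=grab('scene','1');cv2.imwrite('pics/sc1.png',cv2.resize(d['pixels'][:,:,::-1],(800,600)))
d=grab('top','1');cv2.imwrite('pics/tp1.png',cv2.resize(d['pixels'][:,:,::-1],(800,600)))"
```

```text
t 3.8 q [-0.35   0.923  2.376  2.675  1.72  -1.634] pos [0.6225 0.0046 0.1633] rot [-0.736 -1.559 -2.294] F [0.4 0.  0.3]
dpos [-0.0028 -0.0025 -0.0883] rotvec [-0.0085  0.0076 -0.0066] 0.013
```

View pics/tp1.png

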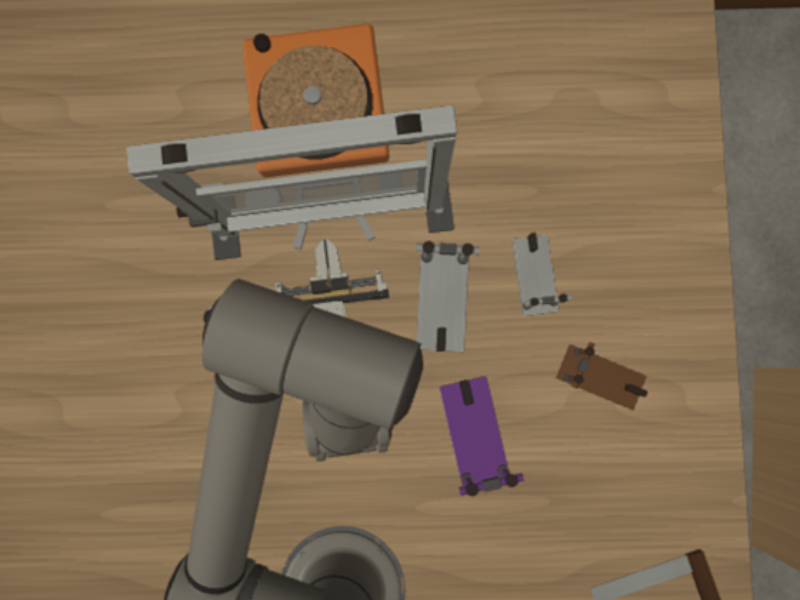

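View pics/sc1.png

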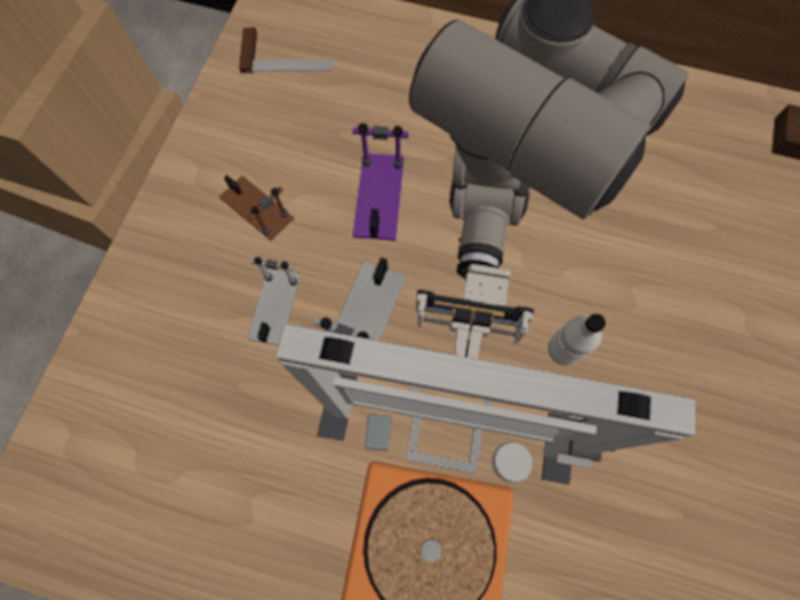

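>>> send_rows:
  plan:
    - [[-0.0004,-0.0004,-0.0126],[-0.001,0.001,-0.001],255]
    - [[-0.0004,-0.0004,-0.0126],[-0.001,0.001,-0.001],255]
    - [[-0.0004,-0.0004,-0.0126],[-0.001,0.001,-0.001],255]
    - [[-0.0004,-0.0004,-0.0126],[-0.001,0.001,-0.001],255]
    - [[-0.0004,-0.0004,-0.0126],[-0.001,0.001,-0.001],255]
    - [[-0.0004,-0.0004,-0.0126],[-0.001,0.001,-0.001],255]
    - [[-0.0004,-0.0004,-0.0126],[-0.001,0.001,-0.001],255]
    - [[0,0,0],[0,0,0],255]

```text
time: 4.7
tool_pos: [0.6194, 0.0005, 0.0756]
tool_rot: [2.144, -1.567, 1.097]
contact_force: [0.2, 0.5, 0.1]
opening: 0.0004
```

```bash
python3 -c "
from g import *
diff(horiz(),S(-.012,0,.075))"
```

```text
t 4.7 q [-0.356  1.176  2.312  2.661  1.878 -1.732] pos [6.194e-01 5.000e-04 7.560e-02] rot [ 2.144 -1.567  1.097] F [0.2 0.5 0.1]
dpos [ 0.0679  0.0087 -0.0006] rotvec [ 0.0037 -0.0019  0.0042] 0.006
```

>>> send_rows:
  plan:
    - [[0.0113,0.0015,0],[0,0,0],255]
    - [[0.0113,0.0015,0],[0,0,0],255]
    - [[0.0113,0.0015,0],[0,0,0],255]
    - [[0.0113,0.0015,0],[0,0,0],255]
    - [[0.005,0.0005,0],[0,0,0],255]
    - [[0.005,0.0005,0],[0,0,0],255]

```text
time: 5.3
tool_pos: [0.6743, 0.0067, 0.0767]
tool_rot: [1.73, -1.562, 1.508]
contact_force: [-0.8, -0.4, -0.9]
opening: 0.0005
```

>>> send_rows:
  plan:
    - [[0.005,0.0005,0],[0,0,0],255]
    - [[0.005,0.0005,0],[0,0,0],255]
    - [[0.003,0.0005,0],[0,0,0],255]

```text
time: 5.6
tool_pos: [0.687, 0.0074, 0.0752]
tool_rot: [1.853, -1.56, 1.383]
contact_force: [0.2, 0.5, 0.3]
opening: 0.0003
```

```bash
python3 -c "
from g import *
diff(horiz(),S(-.012,0,.09))"
```

```text
t 5.6 q [-0.268  1.111  2.148  2.778  1.677 -1.622] pos [0.687  0.0074 0.0752] rot [ 1.853 -1.56   1.383] F [0.2 0.5 0.3]
dpos [0.0004 0.0018 0.0148] rotvec [ 0.0101 -0.0019  0.0103] 0.015
```

>>> send_rows:
  plan:
    - [[0,0,0.005],[0.001,0,0.001],255]
    - [[0,0,0.005],[0.001,0,0.001],255]
    - [[0,0,0.005],[0.001,0,0.001],255]
    - [[0,0,0.005],[0.001,0,0.001],255]
    - [[0,0,0.005],[0.001,0,0.001],255]
    - [[0,0,0.005],[0.001,0,0.001],255]

```text
time: 6.2
tool_pos: [0.6865, 0.0073, 0.1049]
tool_rot: [2.35, -1.565, 0.891]
contact_force: [0.1, -0.6, -4.3]
opening: 0.0004
```

>>> send_rows:
  plan:
    - [[0,0,0.005],[0,0,0],255]
    - [[0,0,0.005],[0,0,0],255]
    - [[0,0,0.005],[0,0,0],255]
    - [[0,0,0.005],[0,0,0],255]
    - [[0,0,0.005],[0,0,0],255]
    - [[0,0,0.005],[0,0,0],255]
    - [[0,0,0.005],[0,0,0],255]
    - [[0,0,0.004],[0,0,0],255]
    - [[0,0,0.003],[0,0,0],255]
    - [[0,0,0.001],[0,0,0],255]
    - [[0,0,0],[0,0,0],255]

```text
time: 7.3
tool_pos: [0.6869, 0.0073, 0.1488]
tool_rot: [1.705, -1.566, 1.536]
contact_force: [-0.4, -0.1, -1.3]
opening: 0.0004
```

```bash
python3 -c "
from g import *
diff(horiz(),S(-.012,0,.16))
from h import *
d=grab('scene','2');d=grab('top','2');cv2.imwrite('pics/tp2.png',cv2.resize(d['pixels'][:,:,::-1],(800,600)))
e=dict(d);e['pixels']=np.clip((d['pixels'].astype(float)-30)*1.7,0,255).astype(np.uint8)
crop(e,110,100,64,70,11,'pics/t7.png');crop(load('scene','2'),370,270,64,50,12,'pics/s7.png')
"
```

```text
t 7.3 q [-0.273  0.92   2.203  2.769  1.553 -1.569] pos [0.6869 0.0073 0.1488] rot [ 1.705 -1.566  1.536] F [-0.4 -0.1 -1.3]
dpos [0.0005 0.0019 0.0112] rotvec [ 0.0049 -0.0002  0.0045] 0.007
```

View pics/tp2.png

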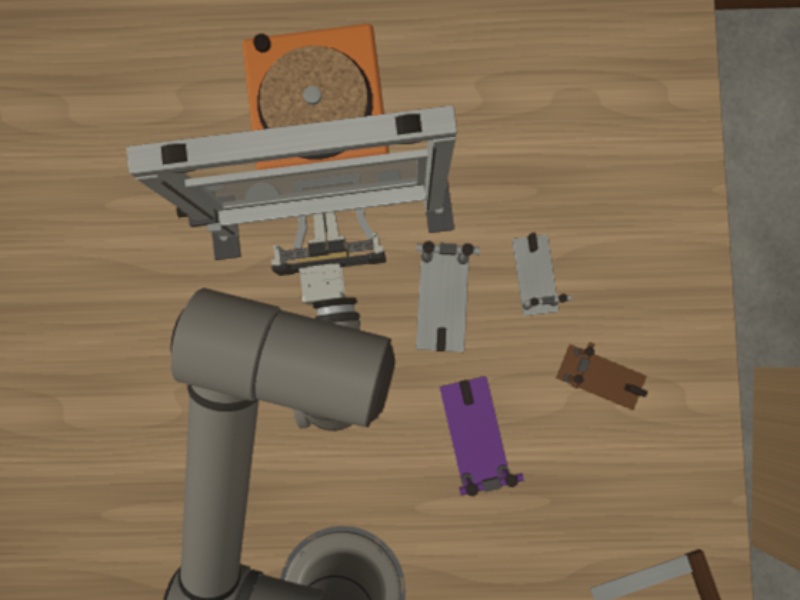

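View pics/t7.png

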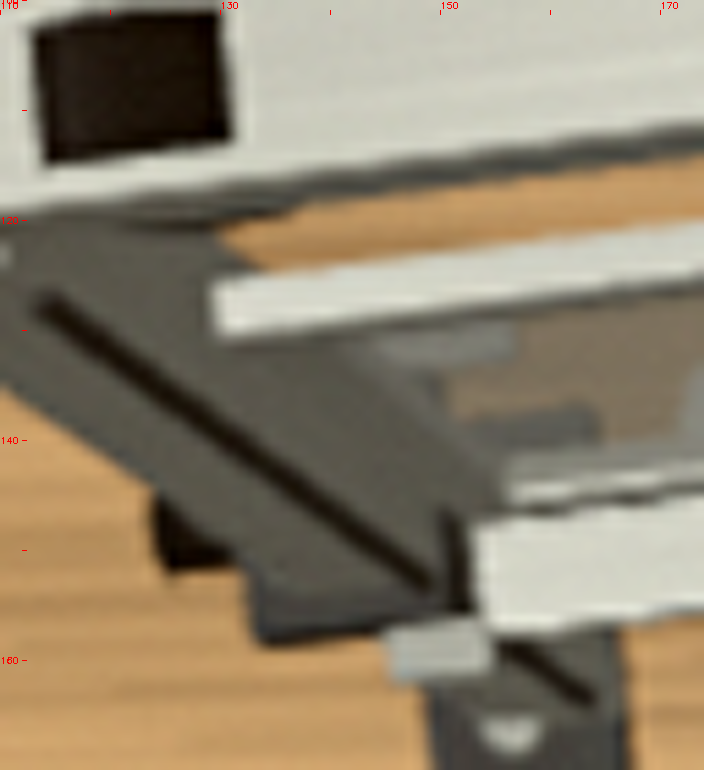

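View pics/s7.png

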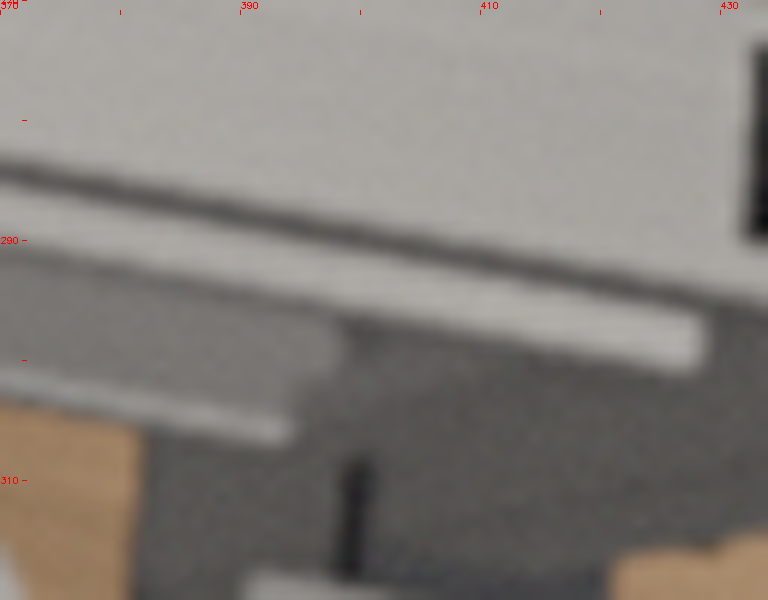

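```bash
python3 -c "
from h import *
t=load('top','2')
e=dict(t);e['pixels']=np.clip((t['pixels'].astype(float)-30)*1.7,0,255).astype(np.uint8)
crop(e,146,134,30,30,12,'pics/a.png');crop(e,278,124,30,30,12,'pics/b.png')
im=np.hstack([cv2.imread('pics/a.png'),cv2.imread('pics/b.png')]);cv2.imwrite('pics/ab2.png',im)
"
```

```text
(no output)
```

View pics/ab2.png

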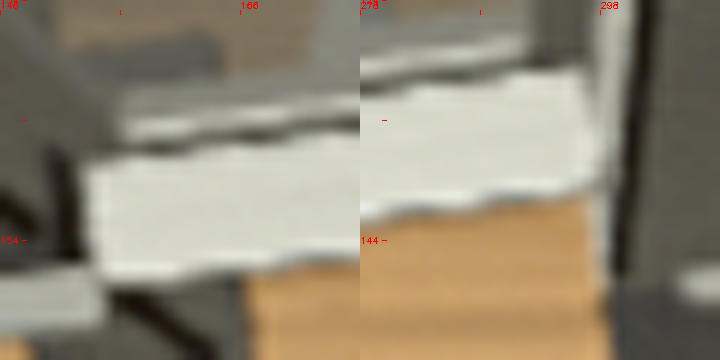

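>>> send_rows:
  plan:
    - [[0,0,-0.004],[0,0,0],255]
    - [[-0.0125,-0.0013,0],[0,0,0],255]
    - [[-0.0125,-0.0013,0],[0,0,0],255]
    - [[-0.0125,-0.0013,0],[0,0,0],255]
    - [[-0.0125,-0.0013,0],[0,0,0],255]
    - [[0,0,0.01],[0.005,0,0.005],255]
    - [[0,0,0.01],[0,0,0],255]
    - [[0,0,0.01],[0,0,0],255]
    - [[0,0,0.01],[0,0,0],255]
    - [[0.01,0.001,0],[0,0,0],255]
    - [[0.01,0.001,0],[0,0,0],255]
    - [[0.01,0.001,0],[0,0,0],255]
    - [[0,0,0],[0,0,0],255]

```text
time: 8.7
tool_pos: [0.6681, 0.0055, 0.1845]
tool_rot: [0.778, -1.57, 2.468]
contact_force: [0.1, 0.8, 0.2]
opening: 0.0002
```

```bash
python3 -c "
from g import *
diff(horiz(),S(-.018,0,.16))
from h import *
d=grab('top','3')
e=dict(d);e['pixels']=np.clip((d['pixels'].astype(float)-30)*1.7,0,255).astype(np.uint8)
crop(e,140,110,150,100,5,'pics/t8.png')
"
```

```text
t 8.7 q [-0.297  0.826  2.266  2.738  1.526 -1.552] pos [0.6681 0.0055 0.1845] rot [ 0.778 -1.57   2.468] F [0.1 0.8 0.2]
dpos [ 0.0132  0.0031 -0.0245] rotvec [ 0.0003  0.0003 -0.0012] 0.001
```

View pics/t8.png

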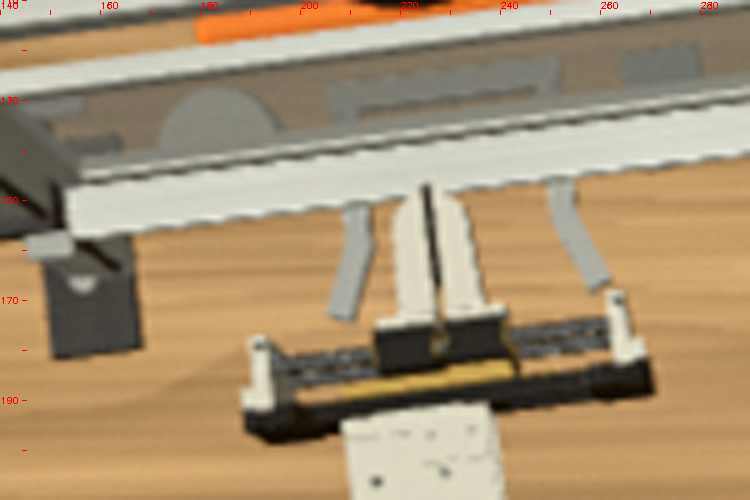

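>>> send_rows:
  plan:
    - [[0.01,0.001,0],[0,0,0],255]
    - [[0,0,-0.004],[0,0,0],255]
    - [[0,0,-0.002],[0,0,0],255]
    - [[0,0,0],[0,0,0],255]

```text
time: 9.15
tool_pos: [0.6767, 0.0061, 0.1779]
tool_rot: [-2.723, -1.569, -0.314]
contact_force: [0.4, 0.9, 2.3]
opening: 0.0003
```

>>> send_rows:
  plan:
    - [[0,0,-0.002],[0,0,0],255]
    - [[0,0,0],[0,0,0],255]

```text
time: 9.35
tool_pos: [0.6767, 0.006, 0.1761]
tool_rot: [-2.806, -1.569, -0.232]
contact_force: [1.6, 1.0, 2.6]
opening: 0.0003
```

>>> send_rows:
  plan:
    - [[0,0,-0.002],[0,0,0],255]
    - [[0,0,0],[0,0,0],255]

```text
time: 9.55
tool_pos: [0.6767, 0.006, 0.174]
tool_rot: [-2.844, -1.569, -0.194]
contact_force: [1.4, -0.1, 2.8]
opening: 0.0003
```

>>> send_rows:
  plan:
    - [[0,0,-0.002],[0,0,0],255]
    - [[0,0,0],[0,0,0],255]

```text
time: 9.75
tool_pos: [0.6767, 0.006, 0.1719]
tool_rot: [-2.857, -1.569, -0.181]
contact_force: [-0.1, 0.1, 2.1]
opening: 0.0004
```

>>> send_rows:
  plan:
    - [[0,0,0.005],[0,0,0],255]
    - [[-0.0125,-0.0013,0],[0,0,0],255]
    - [[-0.0125,-0.0013,0],[0,0,0],255]
    - [[-0.0125,-0.0013,0],[0,0,0],255]
    - [[-0.0125,-0.0013,0],[0,0,0],255]
    - [[0,0,-0.01],[0,0,0],255]
    - [[0,0,-0.01],[0,0,0],255]
    - [[0,0,-0.012],[0,0,0],255]
    - [[0,0,-0.012],[0,0,0],255]
    - [[0.0125,0.0013,0],[0,0,0],255]
    - [[0.0125,0.0013,0],[0,0,0],255]
    - [[0.0125,0.0013,0],[0,0,0],255]
    - [[0.0125,0.0013,0],[0,0,0],255]
    - [[0,0,0],[0,0,0],255]

```text
time: 11.15
tool_pos: [0.6774, 0.0063, 0.1336]
tool_rot: [2.85, -1.57, 0.396]
contact_force: [-0.5, -1.1, -0.7]
opening: 0.0005
```

>>> send_rows:
  plan:
    - [[0,0,0.002],[0,0,0],255]
    - [[0,0,0],[0,0,0],255]

```text
time: 11.35
tool_pos: [0.6761, 0.006, 0.135]
tool_rot: [-2.836, -1.568, -0.202]
contact_force: [0.7, 0.4, 0.5]
opening: -0.0003
```

>>> send_rows:
  plan:
    - [[0,0,0.001],[0,0,0],255]
    - [[0,0,0],[0,0,0],255]

```text
time: 11.55
tool_pos: [0.6764, 0.0059, 0.1361]
tool_rot: [-2.848, -1.568, -0.189]
contact_force: [0.1, -0.2, 0.4]
opening: 0.0004
```

>>> send_rows:
  plan:
    - [[0,0,0.001],[0,0,0],255]
    - [[0,0,0],[0,0,0],255]

```text
time: 11.75
tool_pos: [0.6766, 0.006, 0.1372]
tool_rot: [-2.853, -1.569, -0.185]
contact_force: [-0.4, -0.7, -0.4]
opening: 0.0006
```

>>> send_rows:
  plan:
    - [[0,0,0.001],[0,0,0],255]
    - [[0,0,0],[0,0,0],255]

```text
time: 11.95
tool_pos: [0.6767, 0.0061, 0.1382]
tool_rot: [-2.862, -1.569, -0.175]
contact_force: [-0.3, -0.1, 0.7]
opening: 0.0007
```

>>> send_rows:
  plan:
    - [[0,0,0.001],[0,0,0],255]
    - [[0,0,0],[0,0,0],255]

```text
time: 12.15
tool_pos: [0.6767, 0.0061, 0.1393]
tool_rot: [-2.858, -1.569, -0.179]
contact_force: [0.4, -0.2, 0.2]
opening: 0.0005
```

>>> send_rows:
  plan:
    - [[0,0,0.001],[0,0,0],255]
    - [[0,0,0],[0,0,0],255]

```text
time: 12.35
tool_pos: [0.6767, 0.0061, 0.1403]
tool_rot: [-2.868, -1.569, -0.169]
contact_force: [-0.9, -0.6, 0.3]
opening: 0.0004
```

>>> send_rows:
  plan:
    - [[0,0,0.001],[0,0,0],255]
    - [[0,0,0],[0,0,0],255]

```text
time: 12.55
tool_pos: [0.6767, 0.0061, 0.1413]
tool_rot: [-2.84, -1.569, -0.197]
contact_force: [0.7, 0.2, -0.2]
opening: 0.0008
```

>>> send_rows:
  plan:
    - [[0,0,0.001],[0,0,0],255]
    - [[0,0,0],[0,0,0],255]

```text
time: 12.75
tool_pos: [0.6767, 0.0061, 0.142]
tool_rot: [-2.901, -1.568, -0.136]
contact_force: [-0.3, -0.5, -1.0]
opening: 0.0002
```

>>> send_rows:
  plan:
    - [[0,0,0.001],[0,0,0],255]
    - [[0,0,0],[0,0,0],255]

```text
time: 12.95
tool_pos: [0.6766, 0.0061, 0.1426]
tool_rot: [-2.919, -1.568, -0.119]
contact_force: [2.3, 0.2, -4.1]
opening: 0.0004
```

>>> send_rows:
  plan:
    - [[0,0,0.001],[0,0,0],255]
    - [[0,0,0],[0,0,0],255]

```text
time: 13.15
tool_pos: [0.6766, 0.0061, 0.144]
tool_rot: [-2.886, -1.568, -0.151]
contact_force: [1.7, -0.2, -2.4]
opening: 0.0005
```

>>> send_rows:
  plan:
    - [[0,0,0.001],[0,0,0],255]
    - [[0,0,0],[0,0,0],255]

```text
time: 13.35
tool_pos: [0.6766, 0.0061, 0.1452]
tool_rot: [-2.866, -1.569, -0.171]
contact_force: [0.8, -0.7, -3.3]
opening: 0.0003
```

Run:
```python
from h import *
t,s=cams("0");raw=load("top","0")
for d in (t,raw):
    a=atz(d,153.8,156.7,.168);b=atz(d,296.7,139.3,.168);print(tost(a).round(4),tost(b).round(4),np.linalg.norm(a-b))
    for z in(.165,.17,.175,.18,.185,.19): print(z,"ptr rear",tost(atz(d,152,155.6,z)).round(4),"tip mid",tost(atz(d,154.4,158,z)).round(4))
# fingertip check at image 3: TCP (.6681,.0055,.1845), top surf +.011
for P in [[.6681,.0055,.1845],[.6681,.0055,.1956]]: print("tip proj",proj(t,P),proj(raw,P))
```

```text
[-0.0284  0.1753  0.168 ] [-0.0306 -0.1721  0.168 ] 0.34744199996703573
0.165 ptr rear [-0.0245  0.1801  0.165 ] tip mid [-0.0311  0.1749  0.165 ]
0.17 ptr rear [-0.0256  0.1789  0.17  ] tip mid [-0.0322  0.1738  0.17  ]
0.175 ptr rear [-0.0267  0.1777  0.175 ] tip mid [-0.0333  0.1726  0.175 ]
0.18 ptr rear [-0.0278  0.1765  0.18  ] tip mid [-0.0344  0.1714  0.18  ]
0.185 ptr rear [-0.0289  0.1753  0.185 ] tip mid [-0.0354  0.1702  0.185 ]
0.19 ptr rear [-0.0301  0.1741  0.19  ] tip mid [-0.0365  0.1691  0.19  ]
[-0.0274  0.1743  0.168 ] [-0.0301 -0.1732  0.168 ] 0.3475057642342655
0.165 ptr rear [-0.0234  0.179   0.165 ] tip mid [-0.03    0.1738  0.165 ]
0.17 ptr rear [-0.0246  0.1778  0.17  ] tip mid [-0.0311  0.1727  0.17  ]
0.175 ptr rear [-0.0257  0.1766  0.175 ] tip mid [-0.0322  0.1715  0.175 ]
0.18 ptr rear [-0.0268  0.1754  0.18  ] tip mid [-0.0333  0.1703  0.18  ]
0.185 ptr rear [-0.0279  0.1742  0.185 ] tip mid [-0.0344  0.1692  0.185 ]
0.19 ptr rear [-0.029   0.1731  0.19  ] tip mid [-0.0355  0.168   0.19  ]
tip proj [[225.87290867 147.26252322]] [[225.45519153 147.64198143]]
tip proj [[225.31845103 146.30294983]] [[224.89863871 146.68369323]]
```

>>> send_rows:
  plan:
    - [[0,0,-0.004],[0,0,0],255]
    - [[-0.0125,-0.0013,0],[0,0,0],255]
    - [[-0.0125,-0.0013,0],[0,0,0],255]
    - [[-0.0125,-0.0013,0],[0,0,0],255]
    - [[-0.0125,-0.0013,0],[0,0,0],255]
    - [[-0.0125,-0.0013,0.02],[0,0,0],255]
    - [[-0.0125,-0.0013,0.03],[0,0,0],255]
    - [[0,0,0.03],[0,0,0],255]
    - [[0,0,0.03],[0,0,0],255]

```text
time: 14.25
tool_pos: [0.6015, -0.002, 0.2521]
tool_rot: [-2.439, -1.569, -0.599]
contact_force: [0.7, -0.2, 0.9]
opening: 0.0008
```

```bash
python3 -c "
from g import *
print(S(-.030,.182,.25))
diff(horiz(.6,-.35),S(-.075,.155,.25))"
```

```text
[0.6505682  0.18830225 0.25      ]
t 14.25 q [-0.391  0.621  2.445  2.645  1.503 -1.534] pos [ 0.6015 -0.002   0.2521] rot [-2.439 -1.569 -0.599] F [ 0.7 -0.2  0.9]
dpos [ 0.0072  0.1588 -0.0021] rotvec [-0.1224  0.3303  0.4914] 0.605
```

>>> send_rows:
  plan:
    - [[0.0009,0.0198,0.003],[-0.0153,0.0413,0.0614],255]
    - [[0.0009,0.0198,0.003],[-0.0153,0.0413,0.0614],255]
    - [[0.0009,0.0198,0],[-0.0153,0.0413,0.0614],255]
    - [[0.0009,0.0198,0],[-0.0153,0.0413,0.0614],255]
    - [[0.0009,0.0198,0],[-0.0153,0.0413,0.0614],255]
    - [[0.0009,0.0198,0],[-0.0153,0.0413,0.0614],255]
    - [[0.0009,0.0198,0],[-0.0153,0.0413,0.0614],255]
    - [[0.0009,0.0198,0],[-0.0153,0.0413,0.0614],255]
    - [[0,0,0],[0,0,0],255]

```text
time: 15.15
tool_pos: [0.6096, 0.1579, 0.2594]
tool_rot: [3.132, -1.224, 0.613]
contact_force: [-0.6, 0.1, -0.3]
opening: 0.0003
```

```bash
python3 -c "
from g import *
diff(horiz(.6,-.35),S(-.030,.182,.205))
from h import *
for n in ('scene','top'):
  d=grab(n,'4');cv2.imwrite(f'pics/{n}4.png',cv2.resize(d['pixels'][:,:,::-1],(800,600)))"
```

```text
t 15.15 q [-0.244  0.337  2.169  1.972  0.872 -0.954] pos [0.6096 0.1579 0.2594] rot [ 3.132 -1.224  0.613] F [-0.6  0.1 -0.3]
dpos [ 0.041   0.0304 -0.0544] rotvec [ 0.001   0.0044 -0.0041] 0.006
```

View pics/scene4.png

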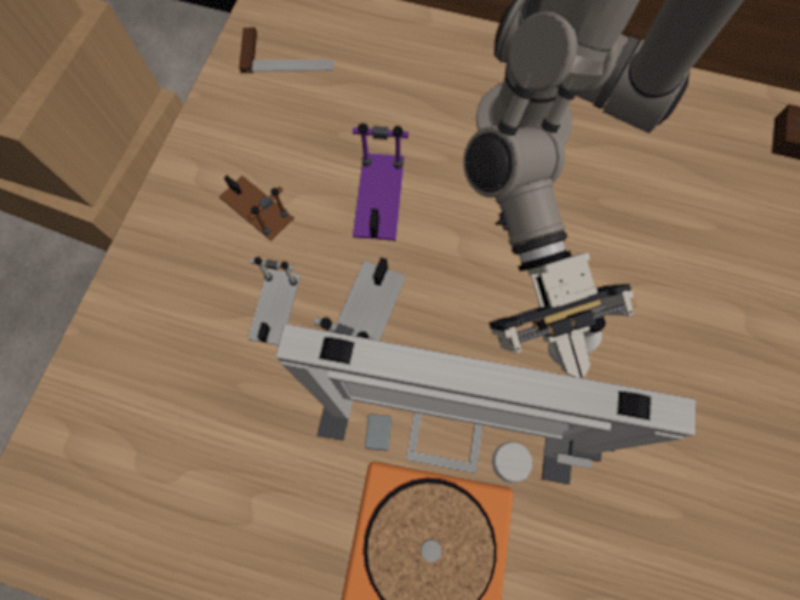

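View pics/top4.png

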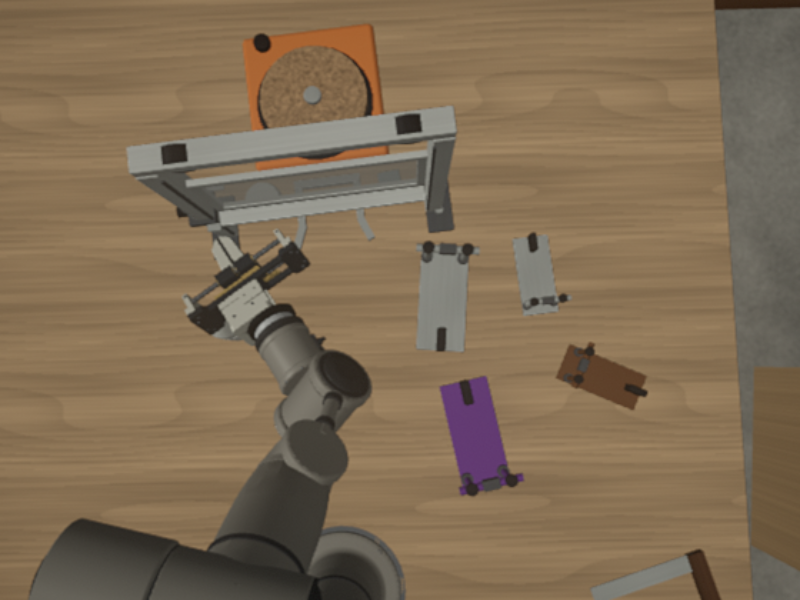

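>>> send_rows:
  plan:
    - [[0.0102,0.0076,-0.008],[0,0.001,-0.001],255]
    - [[0.0102,0.0076,-0.008],[0,0.001,-0.001],255]
    - [[0.0102,0.0076,-0.01],[0,0.001,-0.001],255]
    - [[0.0102,0.0076,-0.01],[0,0.001,-0.001],255]
    - [[0,0,-0.015],[0,0,0],255]
    - [[0,0,-0.006],[0,0,0],255]
    - [[0,0,0],[0,0,0],255]

```text
time: 15.95
tool_pos: [0.649, 0.1866, 0.1984]
tool_rot: [-3.129, -1.215, 0.584]
contact_force: [1.1, -0.4, -0.7]
opening: 0.0005
```

```bash
python3 -c "
from g import *
diff(horiz(.6,-.35),S(-.030,.182,.205))
from h import *
d=grab('top','5');crop(d,120,120,75,55,10,'pics/t9.png')"
```

```text
t 15.95 q [-0.144  0.517  2.113  2.171  0.873 -1.12 ] pos [0.649  0.1866 0.1984] rot [-3.129 -1.215  0.584] F [ 1.1 -0.4 -0.7]
dpos [0.0015 0.0017 0.0066] rotvec [-0.0003 -0.0073  0.0046] 0.009
```

View pics/t9.png

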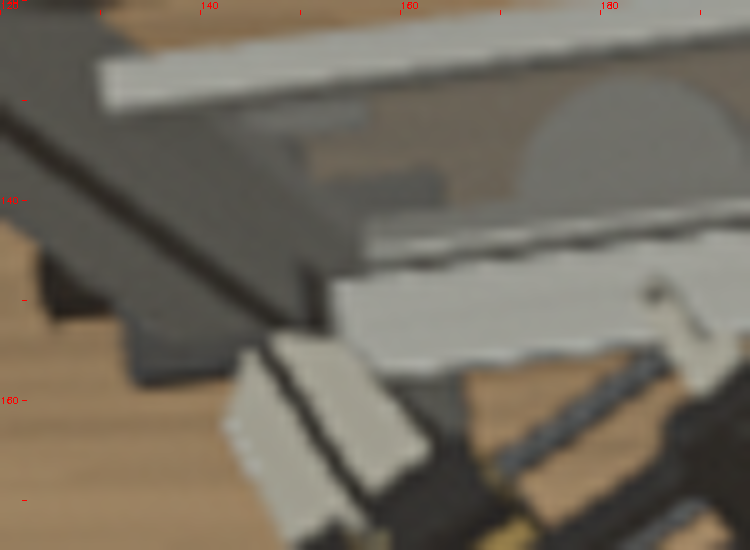

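>>> send_rows:
  plan:
    - [[0.001,0.001,-0.002],[0,0,0],255]
    - [[0,0,0],[0,0,0],255]

```text
time: 16.2
tool_pos: [0.6508, 0.1879, 0.1986]
tool_rot: [-3.137, -1.218, 0.592]
contact_force: [0.3, 0.9, 0.2]
opening: 0.0007
```

>>> send_rows:
  plan:
    - [[0,0,-0.002],[0,0,0],255]
    - [[0,0,0],[0,0,0],255]

```text
time: 16.4
tool_pos: [0.6507, 0.188, 0.1963]
tool_rot: [-3.137, -1.217, 0.592]
contact_force: [-0.0, 0.1, -0.3]
opening: 0.0003
```

>>> send_rows:
  plan:
    - [[0,0,-0.001],[0,0,0],255]
    - [[0,0,0],[0,0,0],255]

```text
time: 16.6
tool_pos: [0.6507, 0.1881, 0.1951]
tool_rot: [-3.136, -1.217, 0.591]
contact_force: [-0.4, -0.4, -0.0]
opening: 0.0003
```

>>> send_rows:
  plan:
    - [[0,0,-0.001],[0,0,0],255]
    - [[0,0,0],[0,0,0],255]

```text
time: 16.8
tool_pos: [0.6506, 0.1881, 0.194]
tool_rot: [-3.136, -1.217, 0.591]
contact_force: [0.2, 0.7, -0.5]
opening: 0.0004
```

>>> send_rows:
  plan:
    - [[0,0,-0.001],[0,0,0],255]
    - [[0,0,0],[0,0,0],255]

```text
time: 17.0
tool_pos: [0.6507, 0.1881, 0.193]
tool_rot: [-3.136, -1.217, 0.591]
contact_force: [0.2, -0.5, -0.3]
opening: 0.0005
```

>>> send_rows:
  plan:
    - [[0,0,-0.001],[0,0,0],255]
    - [[0,0,0],[0,0,0],255]

```text
time: 17.2
tool_pos: [0.6506, 0.1881, 0.192]
tool_rot: [-3.136, -1.217, 0.591]
contact_force: [-0.4, 0.1, 0.7]
opening: 0.0005
```

>>> send_rows:
  plan:
    - [[0,0,-0.001],[0,0,0],255]
    - [[0,0,0],[0,0,0],255]

```text
time: 17.4
tool_pos: [0.6507, 0.1881, 0.191]
tool_rot: [-3.136, -1.217, 0.591]
contact_force: [-0.2, 0.2, 0.2]
opening: 0.0005
```

>>> send_rows:
  plan:
    - [[0,0,-0.001],[0,0,0],255]
    - [[0,0,0],[0,0,0],255]

```text
time: 17.6
tool_pos: [0.6507, 0.1881, 0.19]
tool_rot: [-3.136, -1.217, 0.591]
contact_force: [0.2, -0.8, 0.4]
opening: 0.0008
```

>>> send_rows:
  plan:
    - [[0,0,-0.001],[0,0,0],255]
    - [[0,0,0],[0,0,0],255]

```text
time: 17.8
tool_pos: [0.6507, 0.1881, 0.189]
tool_rot: [-3.136, -1.217, 0.591]
contact_force: [-0.9, 0.0, 0.2]
opening: 0.0002
```

>>> send_rows:
  plan:
    - [[0,0,-0.001],[0,0,0],255]
    - [[0,0,0],[0,0,0],255]

```text
time: 18.0
tool_pos: [0.6508, 0.1881, 0.1885]
tool_rot: [-3.136, -1.218, 0.592]
contact_force: [-0.7, -0.6, 2.2]
opening: 0.0004
```

>>> send_rows:
  plan:
    - [[0,0,-0.001],[0,0,0],255]
    - [[0,0,0],[0,0,0],255]

```text
time: 18.2
tool_pos: [0.6509, 0.1882, 0.1881]
tool_rot: [-3.137, -1.219, 0.593]
contact_force: [-3.3, -2.0, 5.8]
opening: 0.0008
```

>>> send_rows:
  plan:
    - [[0,0,-0.001],[0,0,0],255]
    - [[0,0,0],[0,0,0],255]

```text
time: 18.4
tool_pos: [0.651, 0.1882, 0.188]
tool_rot: [-3.138, -1.221, 0.594]
contact_force: [-6.5, -2.0, 8.4]
opening: 0.0002
```

>>> send_rows:
  plan:
    - [[0,0,0.01],[0,0,0],255]
    - [[-0.001,-0.0014,0.02],[0,0,0],255]
    - [[-0.0102,-0.0076,0.02],[0,0,0],255]
    - [[-0.0102,-0.0076,0.01],[0,0,0],255]
    - [[-0.0102,-0.0076,0],[0,0,0],255]
    - [[-0.0102,-0.0076,0],[0,0,0],255]
    - [[-0.0009,-0.0198,0],[0.0153,-0.0413,-0.0614],255]
    - [[-0.0009,-0.0198,0],[0.0153,-0.0413,-0.0614],255]
    - [[-0.0009,-0.0198,0],[0.0153,-0.0413,-0.0614],255]
    - [[-0.0009,-0.0198,0],[0.0153,-0.0413,-0.0614],255]
    - [[-0.0009,-0.0198,0],[0.0153,-0.0413,-0.0614],255]
    - [[-0.0009,-0.0198,0],[0.0153,-0.0413,-0.0614],255]
    - [[-0.0009,-0.0198,0],[0.0153,-0.0413,-0.0614],255]
    - [[-0.0009,-0.0198,0],[0.0153,-0.0413,-0.0614],255]
    - [[0,0,0],[0,0,0],255]

```text
time: 19.9
tool_pos: [0.6012, -0.0034, 0.2435]
tool_rot: [-2.577, -1.56, -0.466]
contact_force: [-1.2, 1.1, -0.4]
opening: 0.0004
```

```bash
python3 -c "
from g import *
diff(horiz(),S(-.08,0,.130))"
```

```text
t 19.9 q [-0.391  0.643  2.448  2.652  1.517 -1.541] pos [ 0.6012 -0.0034  0.2435] rot [-2.577 -1.56  -0.466] F [-1.2  1.1 -0.4]
dpos [ 0.0185  0.0055 -0.1135] rotvec [-0.0049 -0.0099  0.0056] 0.012
```

>>> send_rows:
  plan:
    - [[0,0.0009,-0.019],[-0.0008,-0.0016,0.001],255]
    - [[0,0.0009,-0.019],[-0.0008,-0.0016,0.001],255]
    - [[0,0.0009,-0.019],[-0.0008,-0.0016,0.001],255]
    - [[0,0.0009,-0.019],[-0.0008,-0.0016,0.001],255]
    - [[0,0.0009,-0.019],[-0.0008,-0.0016,0.001],255]
    - [[0,0.0009,-0.019],[-0.0008,-0.0016,0.001],255]
    - [[0.0155,0.0016,0],[0,0,0],255]
    - [[0.0155,0.0016,0],[0,0,0],255]
    - [[0.0155,0.0016,0],[0,0,0],255]
    - [[0.0155,0.0016,0],[0,0,0],255]
    - [[0.0155,0.0016,0],[0,0,0],255]
    - [[0,0,0],[0,0,0],255]

```text
time: 21.1
tool_pos: [0.6803, 0.0121, 0.133]
tool_rot: [0.509, -1.564, 2.743]
contact_force: [-0.2, 1.0, 0.3]
opening: 0.0008
```

```bash
python3 -c "
from g import *
diff(horiz(),S(-.02,0,.1654))"
```

```text
t 21.1 q [-0.273  0.971  2.209  2.758  1.612 -1.588] pos [0.6803 0.0121 0.133 ] rot [ 0.509 -1.564  2.743] F [-0.2  1.   0.3]
dpos [-0.0009 -0.0037  0.0324] rotvec [ 0.0025  0.0058 -0.0057] 0.009
```

>>> send_rows:
  plan:
    - [[0,-0.001,0.003],[0.0005,0.0012,-0.001],255]
    - [[0,-0.001,0.003],[0.0005,0.0012,-0.001],255]
    - [[0,-0.001,0.003],[0.0005,0.0012,-0.001],255]
    - [[0,0,0.003],[0.0005,0.0012,-0.001],255]
    - [[0,0,0.003],[0.0005,0.0012,-0.001],255]
    - [[0,0,0.003],[0,0,0],255]
    - [[0,0,0.003],[0,0,0],255]
    - [[0,0,0.003],[0,0,0],255]
    - [[0,0,0.002],[0,0,0],255]
    - [[0,0,0.002],[0,0,0],255]
    - [[0,0,0.002],[0,0,0],255]
    - [[0,0,0.001],[0,0,0],255]
    - [[0,0,0],[0,0,0],255]
    - [[0,0,0],[0,0,0],255]

```text
time: 22.5
tool_pos: [0.6793, 0.0084, 0.1635]
tool_rot: [-2.132, -1.57, -0.906]
contact_force: [-2.0, -1.4, -2.5]
opening: 0.0003
```

>>> send_rows:
  plan:
    - [[0,0,0.001],[0,0,0],255]
    - [[0,0,0.001],[0,0,0],255]
    - [[0,0,0],[0,0,0],255]
    - [[0,0,0],[0,0,0],255]

```text
time: 22.9
tool_pos: [0.6793, 0.0084, 0.1653]
tool_rot: [-2.41, -1.569, -0.629]
contact_force: [1.4, -0.3, -3.3]
opening: 0.0005
```

```bash
python3 -c "
from g import *
diff(horiz(),S(-.02,0,.1654))
from h import *
d=grab('top','6')
e=dict(d);e['pixels']=np.clip((d['pixels'].astype(float)-30)*1.7,0,255).astype(np.uint8)
crop(e,120,125,70,50,11,'pics/t10.png')"
```

```text
t 22.9 q [-0.278  0.877  2.231  2.76   1.538 -1.557] pos [0.6793 0.0084 0.1653] rot [-2.41  -1.569 -0.629] F [ 1.4 -0.3 -3.3]
dpos [ 0.0001 -0.0001  0.0001] rotvec [-0.0011 -0.0014  0.0012] 0.002
```

View pics/t10.png

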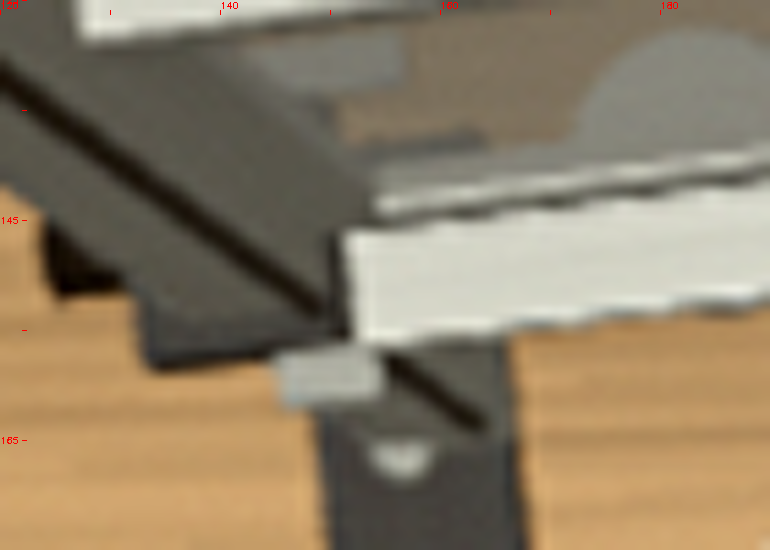

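>>> send_rows:
  plan:
    - [[0,0,-0.003],[0,0,0],255]
    - [[0,0,-0.003],[0,0,0],255]
    - [[-0.0125,-0.0013,0],[0,0,0],255]
    - [[-0.0125,-0.0013,0],[0,0,0],255]
    - [[-0.0125,-0.0013,0],[0,0,0],255]
    - [[-0.0125,-0.0013,0],[0,0,0],255]
    - [[-0.0125,-0.0013,0],[0,0,0],255]
    - [[-0.0125,-0.0013,0.025],[0,0,0],255]
    - [[-0.01,-0.0013,0.035],[0,0,0],255]
    - [[0,0,0.035],[0,0.03,0],255]
    - [[0,0,0.02],[-0.01,0.1,0],255]
    - [[0,0,0],[-0.0148,0.142,0],255]
    - [[0,0,0],[-0.0148,0.142,0],255]
    - [[0,0,0],[-0.0148,0.142,0],255]
    - [[0,0,0],[0,0,0],255]

```text
time: 24.45
tool_pos: [0.5987, 0.0083, 0.2695]
tool_rot: [-3.095, -1.147, 0.085]
contact_force: [-0.2, -0.2, 1.5]
opening: -0.0
```

```bash
python3 -c "
from g import *
diff(down(.0),[.45,-.12,.25])
from h import *
d=grab('top','7')
e=dict(d);e['pixels']=np.clip((d['pixels'].astype(float)-30)*1.7,0,255).astype(np.uint8)
crop(e,120,125,70,50,11,'pics/t11.png')"
```

```text
t 24.45 q [-0.347  0.187  2.254  2.264  0.584 -0.975] pos [0.5987 0.0083 0.2695] rot [-3.095 -1.147  0.085] F [-0.2 -0.2  1.5]
dpos [-0.1487 -0.1283 -0.0195] rotvec [-0.0908  1.1449 -0.1029] 1.153
```

View pics/t11.png

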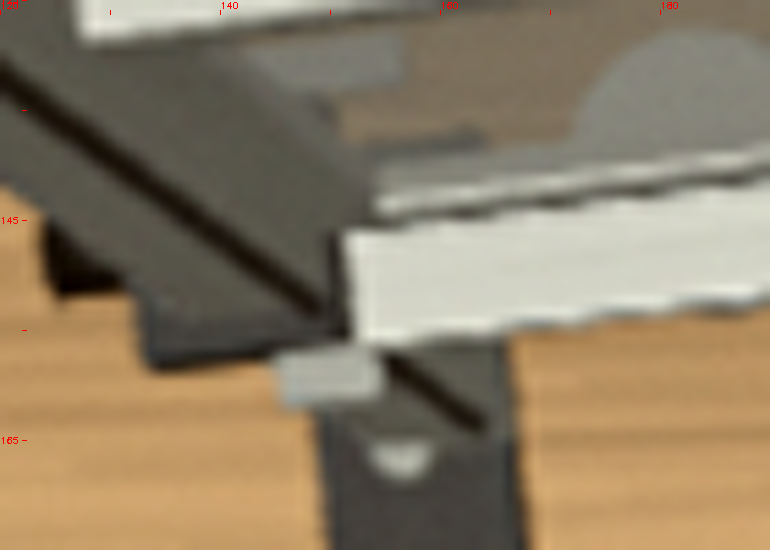

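>>> send_rows:
  plan:
    - [[0,0,0],[-0.0091,0.1145,-0.0103],255]
    - [[0,0,0],[-0.0091,0.1145,-0.0103],255]
    - [[0,0,0],[-0.0091,0.1145,-0.0103],255]
    - [[-0.01,-0.01,0],[-0.0091,0.1145,-0.0103],255]
    - [[-0.02,-0.02,0],[-0.0091,0.1145,-0.0103],255]
    - [[-0.02,-0.02,0],[-0.0091,0.1145,-0.0103],255]
    - [[-0.02,-0.02,0],[-0.0091,0.1145,-0.0103],100]
    - [[-0.02,-0.02,0],[-0.0091,0.1145,-0.0103],80]
    - [[-0.03,-0.02,0],[-0.0091,0.1145,-0.0103],80]
    - [[-0.03,-0.02,0],[-0.0091,0.1145,-0.0103],80]
    - [[0,0,0],[0,0,0],80]

```text
time: 25.6
tool_pos: [0.4762, -0.0651, 0.2601]
tool_rot: [-3.02, -0.362, 0.026]
contact_force: [0.9, 0.2, -1.1]
opening: 0.0361
```

```bash
python3 -c "
from g import *
diff(down(-.05),[.4545,-.1900,.12])"
```

```text
t 25.6 q [-0.486  0.063  1.855  0.339  0.991  0.883] pos [ 0.4762 -0.0651  0.2601] rot [-3.02  -0.362  0.026] F [ 0.9  0.2 -1.1]
dpos [-0.0217 -0.1249 -0.1401] rotvec [-0.1159  0.363  -0.0975] 0.393
```

>>> send_rows:
  plan:
    - [[-0.0036,-0.0208,-0.015],[-0.0193,0.0605,-0.0163],80]
    - [[-0.0036,-0.0208,-0.015],[-0.0193,0.0605,-0.0163],80]
    - [[-0.0036,-0.0208,-0.015],[-0.0193,0.0605,-0.0163],80]
    - [[-0.0036,-0.0208,-0.015],[-0.0193,0.0605,-0.0163],80]
    - [[-0.0036,-0.0208,-0.015],[-0.0193,0.0605,-0.0163],80]
    - [[-0.0036,-0.0208,-0.015],[-0.0193,0.0605,-0.0163],80]
    - [[0,0,0],[0,0,0],80]

```text
time: 26.3
tool_pos: [0.455, -0.1888, 0.1674]
tool_rot: [-3.14, 0.001, -0.048]
contact_force: [0.2, 0.8, 0.3]
opening: 0.0628
```

```bash
python3 -c "
from g import *
diff(down(-.05),[.4545,-.1900,.02])
from h import *
d=grab('top','8');cv2.imwrite('pics/tp8.png',cv2.resize(d['pixels'][:,:,::-1],(800,600)))"
```

```text
t 26.3 q [-5.500e-01  3.430e-01  1.700e+00  1.000e-03  1.100e+00  1.069e+00] pos [ 0.455  -0.1888  0.1674] rot [-3.14e+00  1.00e-03 -4.80e-02] F [0.2 0.8 0.3]
dpos [-0.0005 -0.0012 -0.1474] rotvec [-0.0017 -0.0009 -0.0019] 0.003
```

View pics/tp8.png

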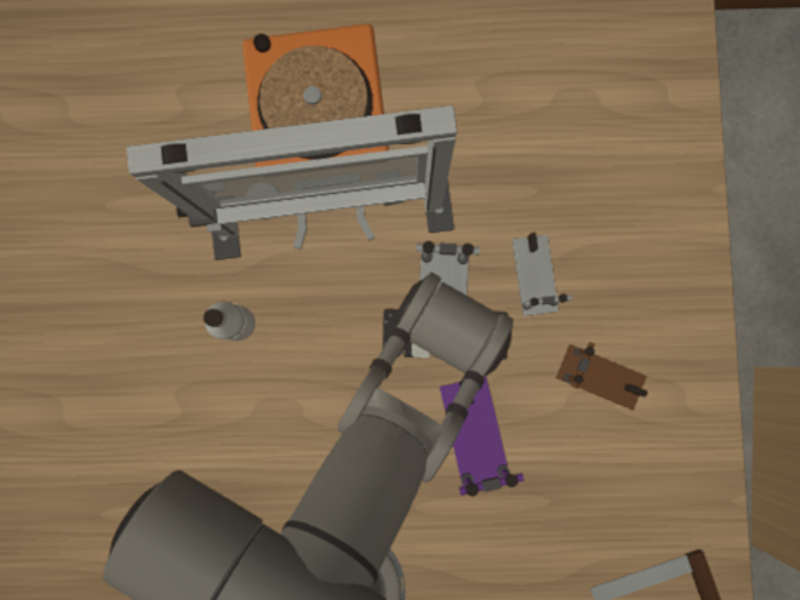

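>>> send_rows:
  plan:
    - [[0,0,-0.02],[0,0,0],80]
    - [[0,0,-0.02],[0,0,0],80]
    - [[0,0,-0.02],[0,0,0],80]
    - [[0,0,-0.02],[0,0,0],80]
    - [[0,-0.001,-0.02],[0,0,0],80]
    - [[0,0,-0.02],[0,0,0],80]
    - [[0,0,-0.015],[0,0,0],80]
    - [[0,0,-0.01],[0,0,0],80]
    - [[0,0,0],[0,0,0],80]
    - [[0,0,0],[0,0,0],255]
    - [[0,0,0],[0,0,0],255]
    - [[0,0,0],[0,0,0],255]
    - [[0,0,0],[0,0,0],255]
    - [[0,0,0],[0,0,0],255]
  newtons: 50

```text
time: 27.75
tool_pos: [0.4573, -0.1918, 0.0275]
tool_rot: [3.133, -0.01, -0.05]
contact_force: [-0.2, -0.5, -0.4]
opening: 0.0278
```

```bash
python3 -c "
from g import *
diff(down(.104),S(-.26,0,.02))"
```

```text
t 27.75 q [-0.55   0.545  1.85  -0.003  0.733  1.073] pos [ 0.4573 -0.1918  0.0275] rot [ 3.133 -0.01  -0.05 ] F [-0.2 -0.5 -0.4]
dpos [-0.0166  0.1752 -0.0075] rotvec [0.008  0.0105 0.1542] 0.155
```

>>> send_rows:
  plan:
    - [[0,0,-0.002],[0,0,0],255]
    - [[0,0,-0.002],[0,0,0],255]
    - [[0,0,0],[0,0,0],255]
    - [[0,0,0],[0,0,0],255]

```text
time: 28.15
tool_pos: [0.4576, -0.1925, 0.0248]
tool_rot: [3.133, -0.012, -0.052]
contact_force: [-4.4, -2.2, 17.4]
opening: 0.0159
```

```bash
python3 -c "
from g import *
diff(down(.104),S(-.26,0,.02))"
```

```text
t 28.15 q [-0.551  0.55   1.852 -0.004  0.725  1.074] pos [ 0.4576 -0.1925  0.0248] rot [ 3.133 -0.012 -0.052] F [-4.4 -2.2 17.4]
dpos [-0.0169  0.1759 -0.0048] rotvec [0.0087 0.0118 0.156 ] 0.157
```

>>> send_rows:
  plan:
    - [[0,0,0.002],[0,0,0],255]
    - [[0,0,0],[0,0,0],255]

```text
time: 28.35
tool_pos: [0.4571, -0.1919, 0.0249]
tool_rot: [3.134, -0.01, -0.051]
contact_force: [0.4, -3.8, -0.2]
opening: 0.0155
```

>>> send_rows:
  plan:
    - [[-0.006,0,0],[0,0,0],255]
    - [[-0.01,0,0],[0,0,0],255]
    - [[0,0.008,0],[0,0,0.01],255]
    - [[0,0.014,0],[0,0,0.015],255]
    - [[0,0.016,0],[0,0,0.015],255]
    - [[0,0.016,0],[0,0,0.015],255]
    - [[0,0.016,0],[0,0,0.015],255]
    - [[0,0.016,0],[0,0,0.015],255]
    - [[0,0.016,0],[0,0,0.015],255]
    - [[0,0.016,0],[0,0,0.015],255]
    - [[0,0.016,0],[0,0,0.015],255]
    - [[0,0.016,0],[0,0,0.015],255]
    - [[0,0.016,0],[0,0,0.01],255]
    - [[0,0.009,0],[0,0,0],255]
    - [[0,0,0],[0,0,0],255]

```text
time: 29.85
tool_pos: [0.4403, -0.0158, 0.025]
tool_rot: [3.134, -0.008, 0.106]
contact_force: [-0.1, -1.3, -2.9]
opening: 0.0161
```

```bash
python3 -c "
from g import *
diff(down(.104),S(-.26,0,.0245))
from h import *
d=grab('top','9');cv2.imwrite('pics/tp9.png',cv2.resize(d['pixels'][:,:,::-1],(800,600)))
crop(d,180,120,120,100,6,'pics/t12.png')
d=grab('scene','9');cv2.imwrite('pics/sc9.png',cv2.resize(d['pixels'][:,:,::-1],(800,600)))"
```

```text
t 29.85 q [-0.207  0.482  1.999 -0.008  0.65   1.264] pos [ 0.4403 -0.0158  0.025 ] rot [ 3.134 -0.008  0.106] F [-0.1 -1.3 -2.9]
dpos [ 0.0004 -0.0008 -0.0005] rotvec [ 0.0067  0.0092 -0.0022] 0.012
```

View pics/t12.png

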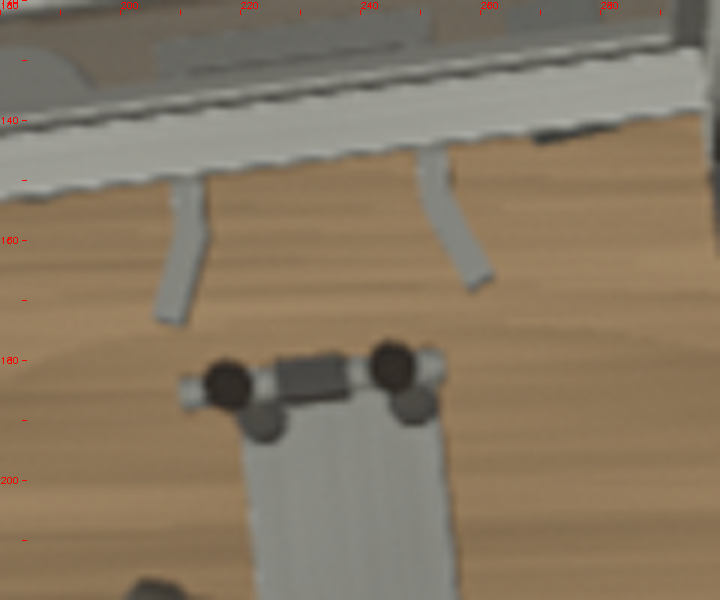

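View pics/sc9.png

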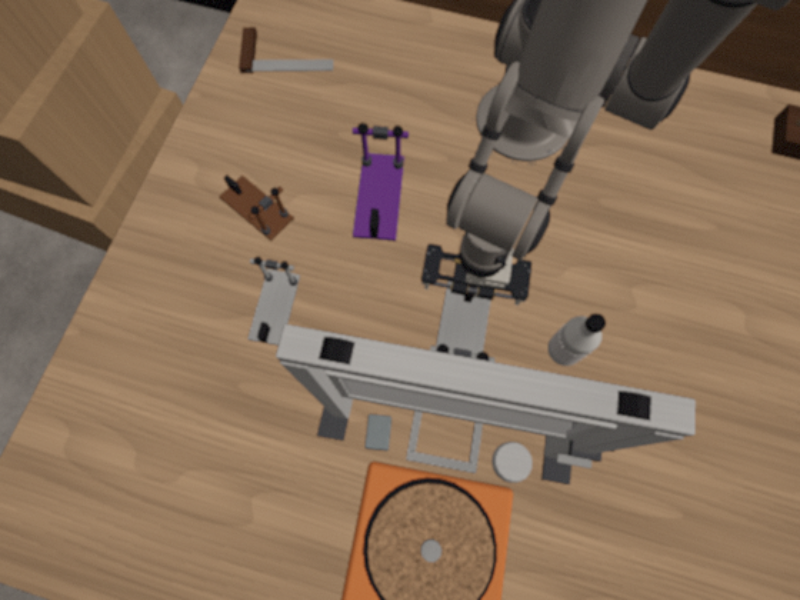

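Run:
```python
from h import *
t,s=cams("0")
q=lambda u,v,z:tost(atz(t,u-.5,v-.5,z)).round(4)
print("L",q(220.5,195,.012),q(222.8,218.3,.012),"R",q(253.3,190,.012),q(256.2,218.3,.012))
print("knobs",q(218,184.2,.128),q(245.3,181.2,.128))
print("flare tips inner",q(211,174,.014),q(257.5,168,.014),"channel start L",q(215,159,.014),q(249.5,155,.014))
```

```text
L [-0.1198  0.0452  0.012 ] [-0.1831  0.0464  0.012 ] R [-0.1177 -0.0442  0.012 ] [-0.1946 -0.0427  0.012 ]
knobs [-0.1073  0.0349  0.128 ] [-0.1086 -0.0331  0.128 ]
flare tips inner [-0.06    0.0639  0.014 ] [-0.0599 -0.0629  0.014 ] channel start L [-0.0206  0.0484  0.014 ] [-0.0218 -0.0457  0.014 ]
```

>>> send_rows:
  plan:
    - [[0,0,0],[0,0,0.01],255]
    - [[0,0,0],[0,0,0.008],255]
    - [[0.008,0.0008,0],[0,0,0],255]
    - [[0.0119,0.00125,0],[0,0,0],255]
    - [[0.0119,0.00125,0],[0,0,0],255]
    - [[0.0119,0.00125,0],[0,0,0],255]
    - [[0.0119,0.00125,0],[0,0,0],255]
    - [[0,0,0],[0,0,0],255]

```text
time: 30.75
tool_pos: [0.497, -0.011, 0.025]
tool_rot: [3.134, -0.009, 0.124]
contact_force: [1.3, 1.0, 0.2]
opening: 0.0159
```

```bash
python3 -c "
from g import *
diff(down(.104),S(-.26+.055,0,.0245))
from h import *
d=grab('top','10');crop(d,180,120,120,100,6,'pics/t13.png')"
```

```text
t 30.75 q [-0.173  0.552  1.847 -0.007  0.733  1.279] pos [ 0.497 -0.011  0.025] rot [ 3.134 -0.009  0.124] F [1.3 1.  0.2]
dpos [-0.0016  0.0001 -0.0005] rotvec [ 0.0068  0.0098 -0.0198] 0.023
```

View pics/t13.png

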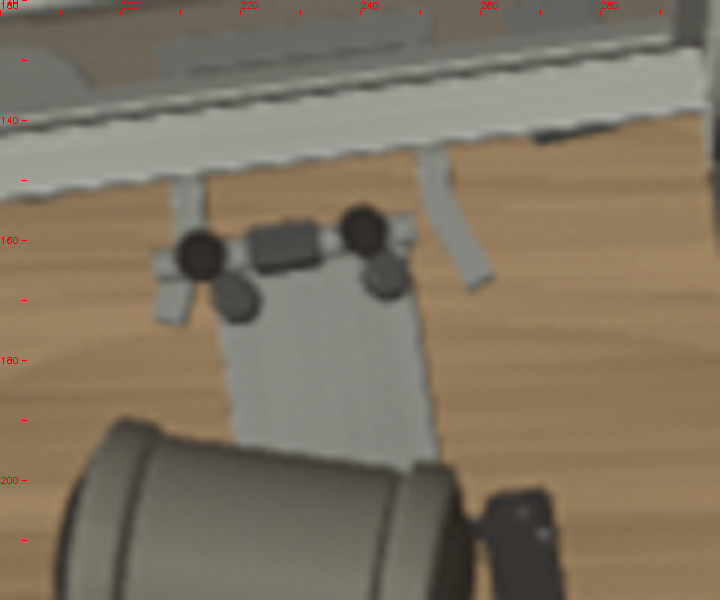

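Run:
```python
from h import *
t,s=cams("0")
q=lambda u,v,z:tost(atz(t,u-.5,v-.5,z)).round(4)
f=lambda x,y:(180+x/6,120+y/6)
print("L",q(*f(221,335),.012),q(*f(236,435),.012),"R",q(*f(412,300),.012),q(*f(437,450),.012))
print("knobs",q(*f(201,255),.128),q(*f(363,230),.128))
```

```text
L [-0.0667  0.049   0.012 ] [-0.1127  0.0476  0.012 ] R [-0.0619 -0.0384  0.012 ] [-0.131  -0.0413  0.012 ]
knobs [-0.0519  0.0397  0.128 ] [-0.0501 -0.0282  0.128 ]
```

>>> send_rows:
  plan:
    - [[0,0,0],[0,0,-0.014],255]
    - [[0,0,0],[0,0,-0.014],255]
    - [[0,0,0],[0,0,0],255]

```text
time: 31.1
tool_pos: [0.4959, -0.0106, 0.025]
tool_rot: [3.134, -0.008, 0.094]
contact_force: [-1.9, 3.0, -1.2]
opening: 0.0155
```

```bash
python3 -c "
from g import *
diff(down(.104),S(-.26+.057,0,.0245))
from h import *
d=grab('top','11');crop(d,180,120,120,100,6,'pics/t14.png')"
```

```text
t 31.1 q [-0.173  0.551  1.849 -0.007  0.732  1.309] pos [ 0.4959 -0.0106  0.025 ] rot [ 3.134 -0.008  0.094] F [-1.9  3.  -1.2]
dpos [ 0.0015 -0.     -0.0005] rotvec [0.0065 0.009  0.0097] 0.015
```

View pics/t14.png

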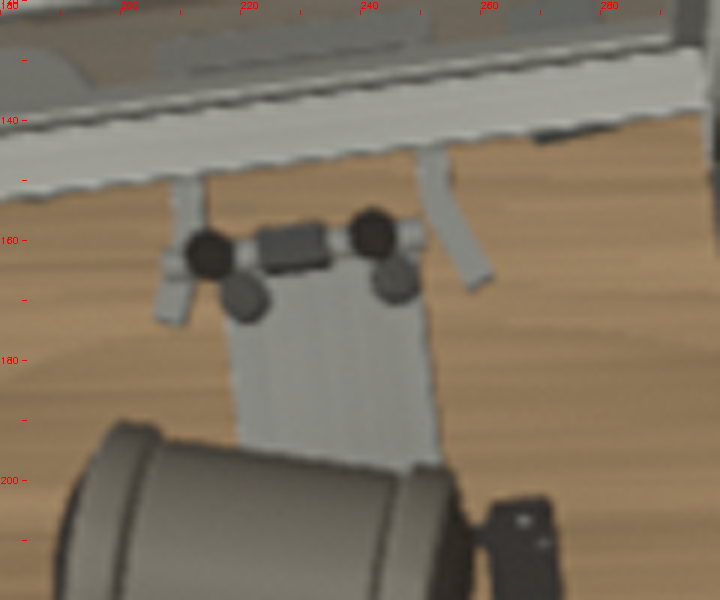

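Run:
```python
from h import *
t,s=cams("0")
q=lambda u,v,z:tost(atz(t,u-.5,v-.5,z)).round(4)
f=lambda x,y:(180+x/6,120+y/6)
print("L",q(*f(229,335),.012),q(*f(239,430),.012),"R",q(*f(422,305),.012),q(*f(440,460),.012))
print("knobs",q(*f(210,255),.128),q(*f(373,233),.128))
```

```text
L [-0.0671  0.0454  0.012 ] [-0.1106  0.046   0.012 ] R [-0.0648 -0.0426  0.012 ] [-0.1356 -0.0421  0.012 ]
knobs [-0.0523  0.036   0.128 ] [-0.0519 -0.0321  0.128 ]
```

>>> send_rows:
  plan:
    - [[0.008,0.0008,0],[0,0,0],255]
    - [[0.0119,0.00115,0],[0,0,0],255]
    - [[0.0119,0.00115,0],[0,0,0],255]
    - [[0.0119,0.00115,0],[0,0,0],255]
    - [[0.0119,0.00115,0],[0,0,0],255]
    - [[0.008,0.0008,0],[0,0,0],255]
    - [[0.004,0.0004,0],[0,0,0],255]
    - [[0,0,0],[0,0,0],255]

```text
time: 31.95
tool_pos: [0.5636, -0.0048, 0.025]
tool_rot: [3.133, -0.008, 0.095]
contact_force: [-3.6, -0.1, 0.5]
opening: 0.0156
```

>>> send_rows:
  plan:
    - [[0.004,0.0004,0],[0,0,0],255]
    - [[0.004,0.0004,0],[0,0,0],255]
    - [[0,0,0],[0,0,0],255]

```text
time: 32.25
tool_pos: [0.5716, -0.004, 0.025]
tool_rot: [3.133, -0.008, 0.095]
contact_force: [-3.5, -0.8, 1.1]
opening: 0.0162
```

>>> send_rows:
  plan:
    - [[0.002,0.0002,0],[0,0,0],255]
    - [[0.002,0.0002,0],[0,0,0],255]
    - [[0,0,0],[0,0,0],255]

```text
time: 32.55
tool_pos: [0.5751, -0.0035, 0.025]
tool_rot: [3.133, -0.007, 0.095]
contact_force: [-6.1, -0.5, 2.2]
opening: 0.0157
```

>>> send_rows:
  plan:
    - [[0.002,0.0002,0],[0,0,0],255]
    - [[0,0,0],[0,0,0],255]

```text
time: 32.75
tool_pos: [0.577, -0.0033, 0.025]
tool_rot: [3.134, -0.007, 0.095]
contact_force: [-7.3, -0.5, 1.8]
opening: 0.0157
```

>>> send_rows:
  plan:
    - [[0.002,0.0002,0],[0,0,0],255]
    - [[0,0,0],[0,0,0],255]

```text
time: 32.95
tool_pos: [0.5781, -0.0032, 0.025]
tool_rot: [3.134, -0.005, 0.095]
contact_force: [-10.6, -1.6, 3.9]
opening: 0.0159
```

```bash
python3 -c "
from h import *
d=grab('top','12');crop(d,170,110,130,100,6,'pics/t15.png')
d=grab('scene','12');crop(d,270,250,90,90,6,'pics/s15.png')"
```

```text
(no output)
```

View pics/t15.png

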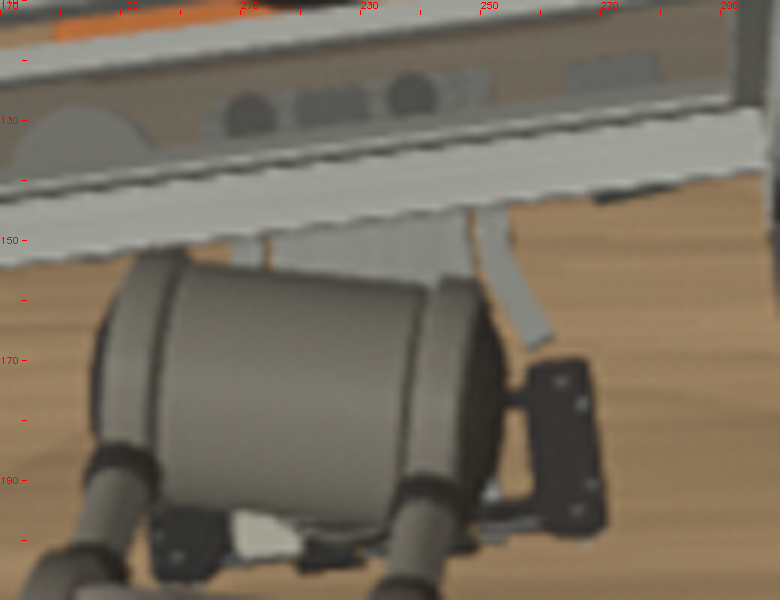

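View pics/s15.png

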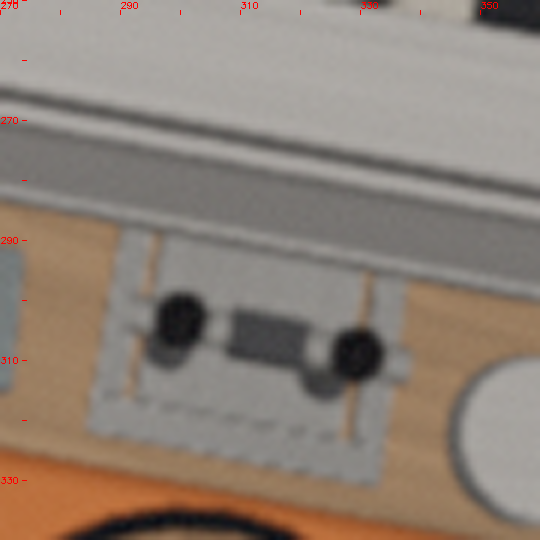

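>>> send_rows:
  plan:
    - [[0.0025,0.0003,0],[0,0,0],255]
    - [[0,0,0],[0,0,0],255]

```text
time: 33.25
tool_pos: [0.5781, -0.0033, 0.0249]
tool_rot: [3.134, 0.001, 0.095]
contact_force: [-20.5, -4.3, 11.6]
opening: 0.0158
```

>>> send_rows:
  plan:
    - [[0.0025,0.0003,0],[0,0,0],255]
    - [[0,0,0],[0,0,0],255]
    - [[0,0,0],[0,0,0],255]

```text
time: 33.55
tool_pos: [0.5782, -0.0033, 0.0248]
tool_rot: [3.134, 0.006, 0.095]
contact_force: [-26.5, -7.1, 16.5]
opening: 0.0156
```

```bash
python3 o.py
```

```text
33.55 [-0.134  0.665  1.599 -0.011  0.882  1.35 ] [ 0.5782 -0.0033  0.0248] [3.134 0.006 0.095] [-26.5  -7.1  16.5]
```

>>> send_rows:
  plan:
    - [[-0.003,-0.0003,0],[0,0,0],255]
    - [[-0.003,-0.0003,0],[0,0,0],255]
    - [[0,0,0],[0,0,0],255]

```text
time: 33.85
tool_pos: [0.5782, -0.0032, 0.025]
tool_rot: [3.133, -0.007, 0.094]
contact_force: [-6.3, -0.8, 1.0]
opening: 0.0154
```

Still home, load relaxed. Release and rise straight up.

>>> send_rows:
  plan:
    - [[0,0,0],[0,0,0],200]
    - [[0,0,0],[0,0,0],150]
    - [[0,0,0],[0,0,0],130]
    - [[0,0,0],[0,0,0],130]
    - [[0,0,0],[0,0,0],130]
    - [[0,0,0.01],[0,0,0],130]
    - [[0,0,0.015],[0,0,0],130]
    - [[-0.005,0,0.02],[0,0,0],130]
    - [[-0.01,0,0.03],[0,0,0],130]
    - [[-0.02,0,0.03],[0,0,0],130]
    - [[-0.03,0,0.03],[0,0,0],130]
    - [[-0.04,0,0.02],[0,0,0],130]
    - [[-0.04,-0.02,0.01],[0,0,0],130]
    - [[-0.03,-0.03,0],[0,0,0],130]
    - [[-0.02,-0.03,0],[0,0,0],130]
    - [[0,0,0],[0,0,0],130]

```text
time: 35.45
tool_pos: [0.3826, -0.085, 0.1912]
tool_rot: [3.132, -0.011, 0.091]
contact_force: [0.5, 0.7, 0.8]
opening: 0.045
```

```bash
python3 o.py; python3 -c "
from h import *
d=grab('top','13');cv2.imwrite('pics/tp13.png',cv2.resize(d['pixels'][:,:,::-1],(800,600)))
crop(d,130,110,130,100,6,'pics/t16.png')
d=grab('scene','13');crop(d,190,200,260,150,3,'pics/s16.png');crop(d,275,280,70,55,11,'pics/s17.png')"
```

```text
35.45 [-0.412  0.127  1.921 -0.004  1.079  1.069] [ 0.3826 -0.085   0.1912] [ 3.132 -0.011  0.091] [0.5 0.7 0.8]
```

View pics/tp13.png

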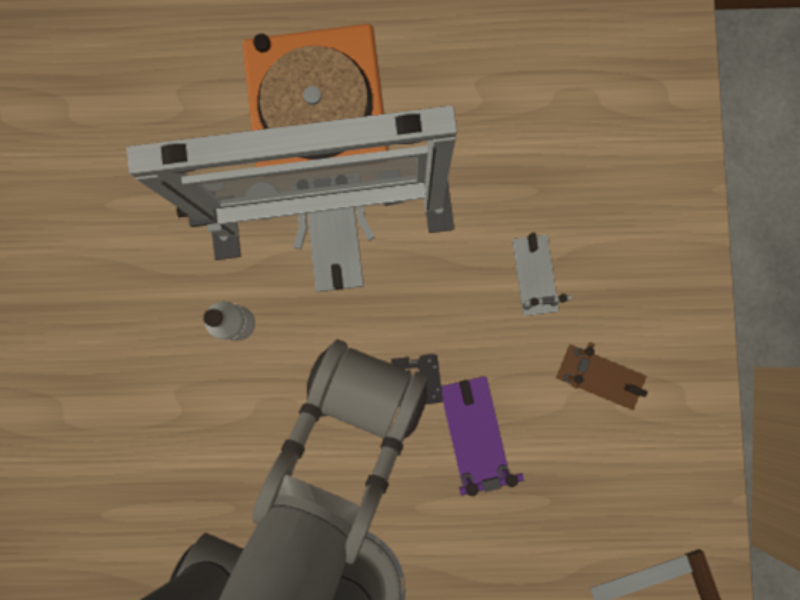

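View pics/t16.png

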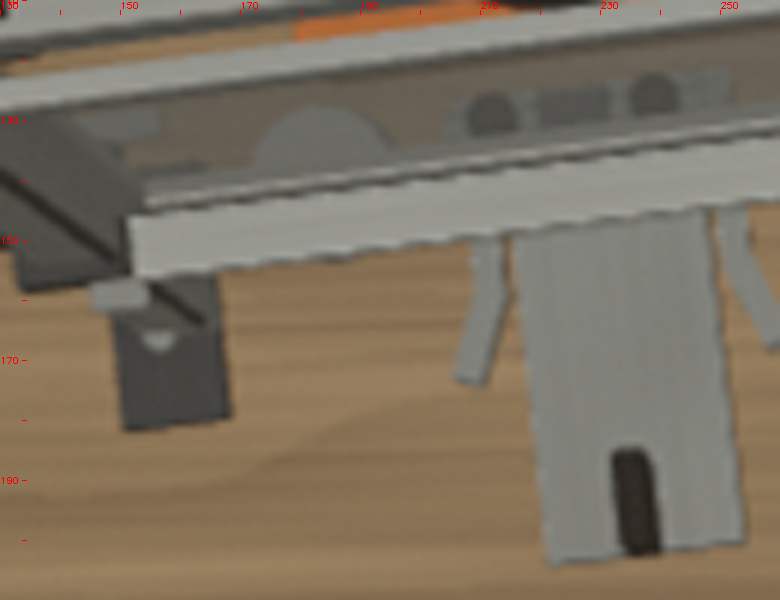

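View pics/s17.png

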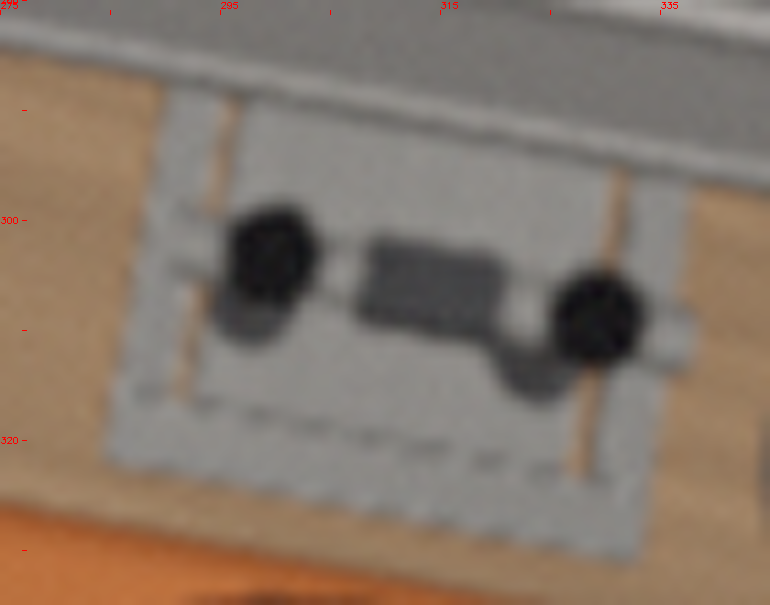

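View pics/s16.png

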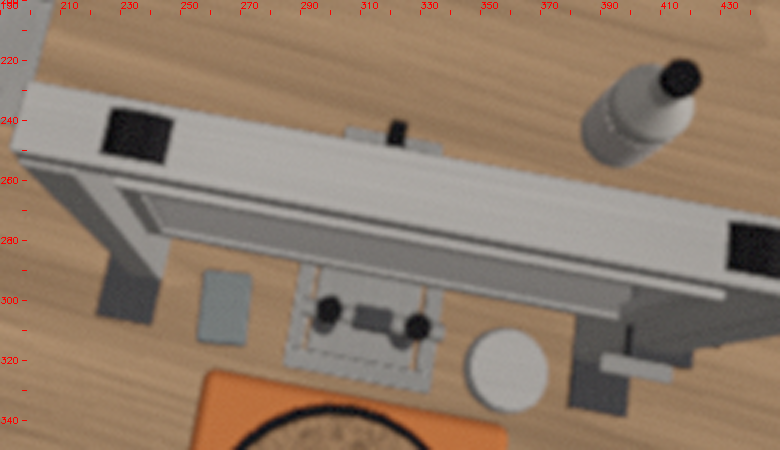

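```bash
python3 -c "
from cell import robot
print(robot.hand_in())"
```

```text
the job is handed in; nothing more can be done
None
```

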